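# Press the tall panel from the leaning stack

## Task

Clear every bolt off the bed of the blue press into the round dish, then draw the tall red panel out of the leaning stack without toppling the other panels, stand it on the press bed leaning flat against the press wall between the two white marks, and let go. Pump the press lever through four full strokes, each fully down and fully back up, with the panel staying there. Then move the red panel to the empty green rest and leave it leaning flat against the middle of its wall in the same way, with the bolts in the dish, the other panels still leaning where they were, and the small red bottle left alone.

Things in the scene. Friction and masses are not known exactly. Their poses are not given: they have to be found in the camera images.
- red_panel_mid (a point): Centre of the red panel, the one tall panel of the leaning stack: a rigid board 150 mm tall, 60 mm wide, 10 mm thick, 0.13 to 0.21 kg. Its z axis points up along its height, y along its width, x through its thickness. In the stack it leans back about 15 degrees (0.26 rad), its top away from the robot, and stands 60 mm higher than its neighbours and 70 mm higher than the wall behind.
- red_panel_foot (a point): Centre of the red panel's bottom edge (75 mm below its centre along its own z).
- white_panel_mid (a point): Centre of the white short panel, 90 mm tall, 60 mm wide, 10 mm thick, 0.11 kg; it leans in the same stack face to face with the others (the order changes). Axes as on the red panel.
- grey_panel_mid (a point): Centre of the silver-grey short panel, 90 mm tall, 60 mm wide, 10 mm thick, 0.11 kg; it leans in the same stack face to face with the others (the order changes). Axes as on the red panel.
- brown_panel_mid (a point): Centre of the dark brown short panel, 90 mm tall, 60 mm wide, 10 mm thick, 0.11 kg; it leans in the same stack face to face with the others (the order changes). Axes as on the red panel.
- stock_rest: Grey rest that holds the stack; fixed. Base plate 150 x 96 mm, top at 12 mm (z along its own z; base from x -99 to +51 mm). Its wall, 96 mm wide and 80 mm high, leans back 15 degrees; the front face of the wall meets the base top at the origin's x and y and faces its -x, towards the robot (+x leads away from the robot). The origin lies on the table below that line, at the middle of the width.
- green_rest: Green rest with a white top edge, for the finished panel, empty; same shape, sizes, origin and axes as the grey rest. The two rests may be on either side of the press. Fixed.
- press: Blue hand-pumped press; fixed. Flat bed 190 x 255 mm, its top at 14 mm (x -115 to +75, y -140 to +115 mm). Its leaning wall, 100 mm wide and 80 mm high, leans back 15 degrees; the front face meets the bed at x = 0 and faces -x; the seat for the panel is centred at y = +20 mm, between two white upright marks 66 mm apart. The origin lies on the table under that line. The pump block and lever are at y = -112 mm.
- pump_lever (a joint): Pump lever angle in rad: 0 at rest (sprung up, 30 degrees above level, pointing to the press's -x), grows as the lever is pushed down, stop at 0.70. A spring returns it to 0 when let go. About 3 N at its end to start it, 10 N fully down.
- lever_tip (a point): Centre of the black cross bar (20 mm thick, 64 mm long along the press's y) at the end of the pump lever. It moves on an arc of radius 150 mm about a level pivot at x = 0, y = -112, z = 85 mm in the press's frame; at rest it is 160 mm above the table, fully down 59 mm.
- parts_dish: Round light-grey dish, 111 mm wide, 24 mm high; fixed. Origin at the centre of its underside, on the table.
- bolt_0_mid (a point): Centre of a loose steel hex bolt, 47 mm long, head 19 mm wide and 17 mm high, lying on the press bed, long axis along its own y. Two or three bolts are there; absent ones read None.
- bolt_1_mid (a point): Centre of a loose steel hex bolt, 39 mm long, head 19 mm wide and 17 mm high, lying on the press bed, long axis along its own y. Two or three bolts are there; absent ones read None.
- bolt_2_mid (a point): Centre of a loose steel hex bolt, 50 mm long, head 15 mm wide and 13 mm high, lying on the press bed, long axis along its own y. Two or three bolts are there; absent ones read None.
- threadlock_bottle: Small red bottle, 24 x 36 x 92 mm, standing; a bystander. Origin at its underside.

How it is judged:
By the outcome, as a careful person would: the job done as asked, in the order asked, and still so for the second after the job is handed in, with the robot touching nothing.
Of bolt_0, bolt_1, bolt_2 only 2 to 3 are there at a start; the rules pass over those that are not, and their reading is None.
At some moment in a run one of bolt_0, bolt_1, bolt_2 may be knocked a few centimetres aside while the robot is not near it.
Once in a run the grip may slacken for a moment while it holds something.
It also fails if it takes over 192 s, if anything falls off the work surface, if the arm or the gripper's body presses on something with over 40 N, if the wrist force passes 120 N, or if a joint passes its speed limit or range.

## Robot

A 6-joint arm with a two-finger parallel gripper is mounted at the origin on a cart in front of the work surface, level with it; the furniture and walls round the work are solid. World frame = base frame: x ahead of the robot, y to its left, z up, the work surface at z = 0. Lengths are in m, angles in degrees, forces in N, time in s.
With the tool pointing down it reaches from about 0.325 to 0.9 m from the base axis. Payload 3.5 kg.
Tool frame: the origin (TCP) lies midway between the tips of the shut fingers; the grasp point (between the pads) lies 19 mm behind it; z points along the fingers, y is the direction in which the jaws open and shut (so a half turn about z gives the same grasp; the last joint's range is limited). The gripper opens to 85 mm and grips with 20 to 120 N. Pads are 22 mm wide; open, the fingers measure 114 mm over their backs; the gripper's body (76 mm by 85 mm) begins 54 mm behind the grasp point. The pads swing forward as they close: fully open they stand 13 mm farther back than shut.
Start: joints at [58.763, 15.837, -1.513, 72.651, 0, 84.076], TCP at [0.267, 0.565, 0.231] pointing down, gripper open.
Joint ranges: [-178.77, 178.77], [-48.84, 107.48], [-61.69, 71.31], [-111.58, 123.2], [-90, 87.43], [-180, 180]. Speed limits (degrees/s): [147.25, 147.25, 180, 180, 180, 180].

## Interface

Orientations are given as a 3x3 rotation matrix whose columns are the frame's x, y, z axes.
In Python, from station import get_obs, cams, job_done gives the robot as it stands.
- The arm moves only by the tool apply_moves, never from a script. Its argument "increments" is a list that holds one entry, the list of rows, each a list of 6 numbers: the shift along the tool's x, y, z in m, then the turn, a rotation vector about the tool's x, y, z in degrees. A call has 1 to 12 rows; each row is the pose to reach, as a shift and turn from the pose commanded when the call began, along the tool's axes at that moment; what a row does not reach only later rows make up. A row lasts 1/12 s, in which the tool goes at most 41.7 mm and 7.16 degrees, less where a joint would pass 70% of its speed; a pose out of reach is approached as far as the arm can. A call with a gripper value outside its range is refused whole. "claw" is the opening, from -1 (shut) to 1 (fully open), set as the call begins (left out, the last holds). The fingers move at their own pace and stop on an object; "grip_force" is the grip in N (left out, the last holds). Time passes only in rows, so rows that repeat a pose let the fingers close. It gives the time, the measured TCP pose, the force and the opening at its end, in the units of the state.
- get_obs(): the state, without advancing time (a new reading comes with each control period).
- cams.camera(name): name is "scene" or "top" or "wrist"; returns the picture (400x640x3 uint8, red, green, blue); there is no depth.
- cams.get_calibration(name): a dict with "K" (3x3 intrinsics, pixels), "rvec" (rotation vector, rad) and "tvec" (3), from world to camera coordinates, as OpenCV has them. Camera axes: x right, y down, z forward; pixel columns grow to the right and rows downward; lengths in m; the calibration is good to about 2 mm. A picture is of the moment at which its call begins: read the wrist's pose just before it. get_calibration takes no time and is no camera call; for the wrist camera it gives the pose at the moment of the call.
- job_done(): hands the job in, once; it reports no verdict.
The state is a dict: "t": time; "joints": joint angles; "joint_vel": joint speeds; "joint_efforts": joint torques, N m; "eef_pos": TCP position; "eef_rot": TCP orientation; "contact_force": force on the tool from outside, world axes, zero at the start; "wrist_torque": the same for the moment, N m; "gripper_width": finger opening in m.
Only numpy, scipy, OpenCV 4.12 (cv2) and the standard library are available. Lean on these libraries where they do the work, as an engineer would, in place of code of your own. Each camera call takes 0.05 s, during which the arm holds its last target.

## Working session

There is one attempt and no reset: what is moved stays moved. The work goes in short steps, Python scripts to look and compute and a tool call to move; the robot and the scene stay as the last step left them, time stands still between calls to the robot, and variables do not carry over. Pictures are saved under pics/ and viewed, and the job is handed in when it is done.

Besides the shell and the picture viewer there is one more tool, called after "Request:" as name(argument=value, ...) on one line, values as JSON. apply_moves: Moves the arm, as the interface text tells. Its arguments: {"type":"object","properties":{"increments":{"type":"array","items":{"type":"array","items":{"type":"array","items":{"type":"number"}}}},"claw":{"type":"number"},"grip_force":{"type":"number"}},"required":["increments"]}

```bash
ls; mkdir -p pics
cat > h.py <<'E'
import numpy as np, cv2, json
from station import get_obs, cams, job_done
def cal(n):
    c=cams.get_calibration(n); K=np.array(c['K'],float); R=cv2.Rodrigues(np.array(c['rvec'],float))[0]; t=np.array(c['tvec'],float).ravel()
    return K,R,t
def snap(n,f=None):
    im=np.array(cams.camera(n))
    if f: cv2.imwrite('pics/'+f,im[:,:,::-1])
    return im
def ray(c,u,v):
    K,R,t=c; d=R.T@np.linalg.inv(K)@np.array([u,v,1.]); return -R.T@t,d/np.linalg.norm(d)
def onz(c,u,v,z):
    o,d=ray(c,u,v); return o+d*(z-o[2])/d[2]
def proj(c,p):
    K,R,t=c; q=K@(R@np.array(p,float)+t); return q[:2]/q[2]
def tri(c1,p1,c2,p2):
    o1,d1=ray(c1,*p1);o2,d2=ray(c2,*p2)
    A=np.stack([d1,-d2],1); s=np.linalg.lstsq(A,o2-o1,rcond=None)[0]
    a=o1+d1*s[0];b=o2+d2*s[1]; return (a+b)/2,np.linalg.norm(a-b)
E
python3 - <<'E'
from h import *
np.set_printoptions(precision=4,suppress=True)
o=get_obs(); print(o)
for n in ['scene','top','wrist']:
    snap(n,n+'0.png'); K,R,t=cal(n); print(n,K.tolist(),(-R.T@t),R[2])
E
```

```text
pics
{'t': 0.0, 'joints': array([58.7624, 15.8793, -1.5991, 72.6525, -0.0005, 84.0753]), 'joint_vel': array([ 0.0524,  0.0147,  0.0244, -0.0261,  0.0811,  0.0281]), 'joint_efforts': array([ -0.0048, -44.5512,  29.52  ,   0.0162,  -0.0002,   0.    ]), 'eef_pos': array([0.2668, 0.5643, 0.2301]), 'eef_rot': array([[-0.904 ,  0.4276, -0.0012],
       [ 0.4276,  0.904 , -0.002 ],
       [ 0.0002, -0.0023, -1.    ]]), 'contact_force': array([-0.0963, -0.2345,  0.2359]), 'wrist_torque': array([-0.015 ,  0.0294, -0.03  ]), 'gripper_width': 0.08572363490132459}
scene [[456.3371754098498, 0.0, 318.301292038429], [0.0, 456.3371754098498, 199.04222439947267], [0.0, 0.0, 1.0]] [ 0.153  -0.7863  0.774 ] [ 0.3949  0.6974 -0.598 ]
top [[455.3802824606465, 0.0, 322.3591607397102], [0.0, 455.3802824606465, 197.8847937907487], [0.0, 0.0, 1.0]] [ 0.516  -0.0567  1.3462] [ 0.0569  0.0032 -0.9984]
wrist [[358.675512089102, 0.0, 325.58623677554556], [0.0, 358.675512089102, 197.75963355880208], [0.0, 0.0, 1.0]] [0.2057 0.5926 0.3737] [ 0.2384 -0.1146 -0.9644]
```

View pics/scene0.png

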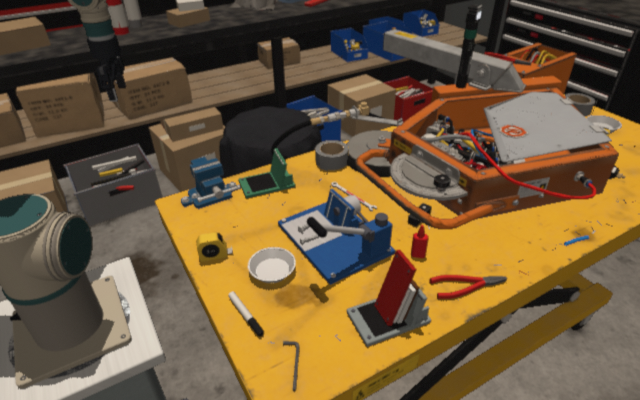

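View pics/top0.png

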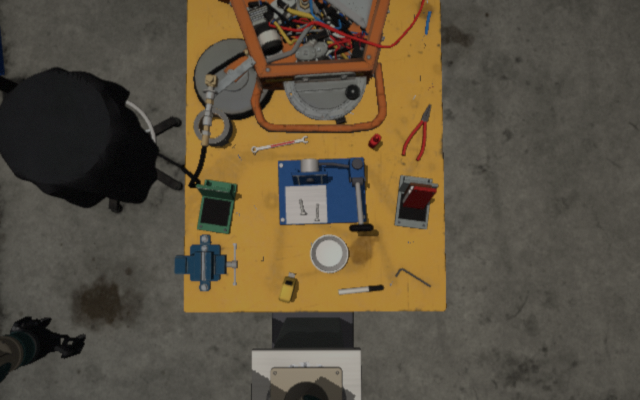

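View pics/wrist0.png

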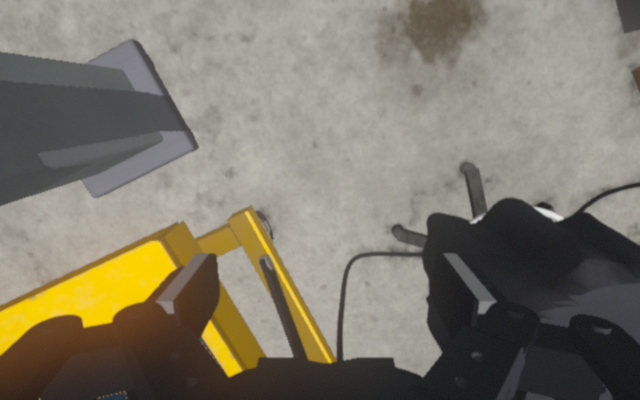

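Run:
```python
import cv2
a=cv2.imread('pics/top0.png'); cv2.imwrite('pics/top0z.png',cv2.resize(a[145:275,270:450],None,fx=4.4,fy=4.4,interpolation=cv2.INTER_CUBIC))
a=cv2.imread('pics/scene0.png'); cv2.imwrite('pics/sc0z.png',cv2.resize(a[175:350,240:450],None,fx=3.4,fy=3.4,interpolation=cv2.INTER_CUBIC))
```

```text
(no output)
```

View pics/top0z.png

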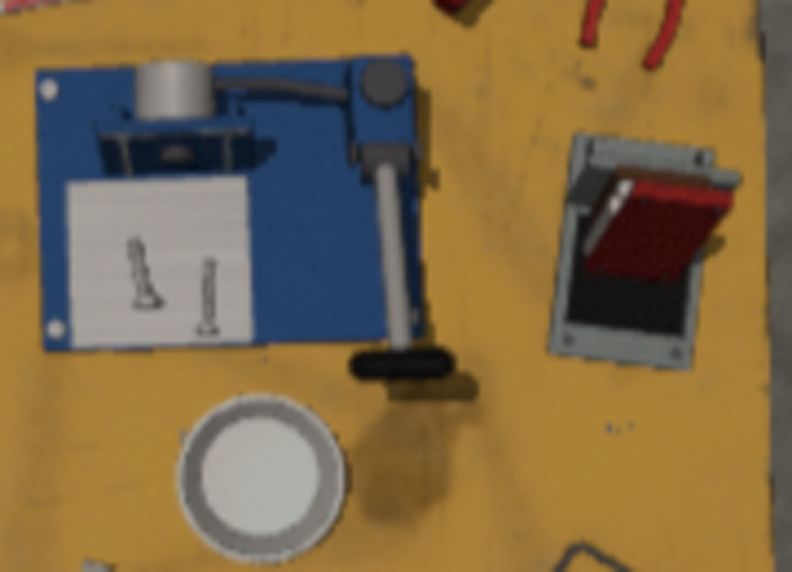

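View pics/sc0z.png

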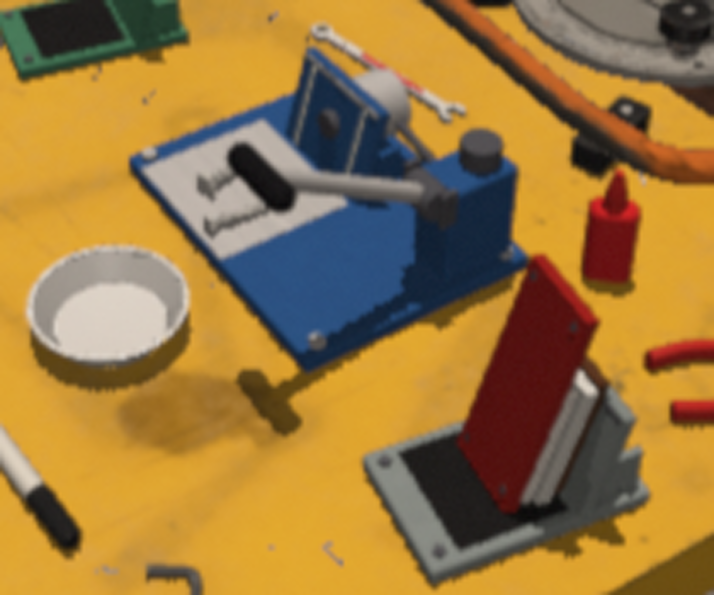

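Run:
```python
from h import *
np.set_printoptions(precision=4,suppress=True)
c=cal('top')
z=lambda u,v:(270+u/4.4-.4,145+v/4.4-.4)
P=[onz(c,*z(*p),.014)[:2] for p in [(38,72),(413,57),(423,343),(45,350)]]
print('press',np.array(P))
for n,p,h in [('dish',(262,478),.024),('bolt a tail',(135,240),.022),('a head',(147,302),.022),('b tail',(208,260),.022),('b head',(207,327),.022),('bar',(402,364),.16)]: print(n,onz(c,*z(*p),h))
print('grey',np.array([onz(c,*z(*p),.012)[:2] for p in [(575,133),(716,150),(692,367),(550,352)]]))
```

```text
press [[ 0.7016  0.0769]
 [ 0.7103 -0.1741]
 [ 0.5192 -0.1788]
 [ 0.5158  0.0721]]
dish [ 0.4312 -0.0714  0.024 ]
bolt a tail [0.5882 0.0118 0.022 ]
a head [0.5471 0.004  0.022 ]
b tail [ 0.5747 -0.0365  0.022 ]
b head [ 0.5304 -0.0356  0.022 ]
bar [ 0.5065 -0.1529  0.16  ]
grey [[ 0.6589 -0.282 ]
 [ 0.647  -0.376 ]
 [ 0.5024 -0.3574]
 [ 0.5128 -0.2633]]
```

```bash
cat >> h.py <<'E'
from scipy.spatial.transform import Rotation as Ro
np.set_printoptions(precision=4,suppress=True)
def inc(pos,R,o=None):
    o=o or get_obs(); R0=np.array(o['eef_rot']); p=np.array(pos)-o['eef_pos']
    return np.round(R0.T@p,4), np.round(Ro.from_matrix(R0.T@np.array(R)).as_rotvec(degrees=True),2)
def down(yaw,tilt=0,axis=None):
    "tool down; tool x at world yaw deg; y = z cross x"
    a=np.radians(yaw); x=np.array([np.cos(a),np.sin(a),0]); z=np.array([0,0,-1.]); return np.stack([x,np.cross(z,x),z],1)
E
python3 - <<'E'
from h import *
print(inc([.54,-.02,.33],down(180)))
E
```

```text
(array([-0.4967, -0.4118, -0.099 ]), array([ -0.1 ,  -0.03, -25.31]))
```

Request:
apply_moves(increments=[[[0, 0, -0.04, 0, 0, 0], [-0.04, -0.03, -0.07, 0, 0, -2], [-0.07, -0.06, -0.099, 0, 0, -4], [-0.497, -0.412, -0.099, -0.1, 0, -25.3], [-0.497, -0.412, -0.099, -0.1, 0, -25.3], [-0.497, -0.412, -0.099, -0.1, 0, -25.3], [-0.497, -0.412, -0.099, -0.1, 0, -25.3], [-0.497, -0.412, -0.099, -0.1, 0, -25.3], [-0.497, -0.412, -0.099, -0.1, 0, -25.3], [-0.497, -0.412, -0.099, -0.1, 0, -25.3], [-0.497, -0.412, -0.099, -0.1, 0, -25.3], [-0.497, -0.412, -0.099, -0.1, 0, -25.3]]])

```text
t: 1.15
eef_pos: [0.4525, 0.1666, 0.325]
eef_rot: [[-1.0, 0.0, 0.0], [0.0, 1.0, 0.002], [-0.0, 0.002, -1.0]]
contact_force: [0.3, 0.1, 0.4]
gripper_width: 0.0856
```

Run:
```python
from h import *
print(get_obs()['joints']);print(inc([.54,-.02,.33],down(180)))
```

```text
[12.4669 -0.954  -9.5968 81.3155  0.0951 12.4702]
(array([-0.0875, -0.1866, -0.0053]), array([ 0.1 ,  0.02, -0.  ]))
```

Request:
apply_moves(increments=[[[-0.088, -0.187, -0.005, 0, 0, 0], [-0.088, -0.187, -0.005, 0, 0, 0], [-0.088, -0.187, -0.005, 0, 0, 0], [-0.088, -0.187, -0.005, 0, 0, 0], [-0.088, -0.187, -0.005, 0, 0, 0], [-0.088, -0.187, -0.005, 0, 0, 0], [-0.088, -0.187, -0.005, 0, 0, 0], [-0.088, -0.187, -0.005, 0, 0, 0]]])

```text
t: 1.82
eef_pos: [0.5398, -0.0183, 0.3293]
eef_rot: [[-1.0, 0.001, -0.001], [0.001, 1.0, 0.002], [0.001, 0.002, -1.0]]
contact_force: [-0.4, -0.0, 0.5]
gripper_width: 0.0853
```

Run:
```python
from h import *
o=get_obs();print(o['joints'],o['eef_pos'],o['t'])
np.savez('pics/w1.npz',*cal('wrist'));snap('wrist','w1.png')
```

```text
[-8.8699  5.1674 -2.7169 82.1981  0.1274 -8.8195] [ 0.5398 -0.0183  0.3293] 1.8167
```

View pics/w1.png

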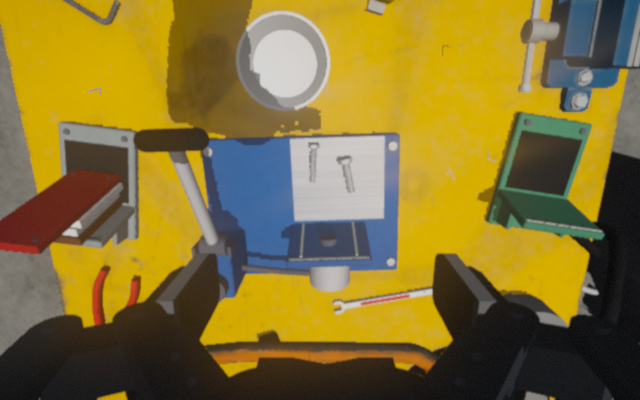

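Run:
```python
import cv2
a=cv2.imread('pics/w1.png')
cv2.imwrite('pics/w1a.png',cv2.resize(a[125:305,195:410],None,fx=3.5,fy=3.3,interpolation=cv2.INTER_CUBIC))
cv2.imwrite('pics/w1b.png',cv2.resize(a[110:250,0:145],None,fx=4,fy=4,interpolation=cv2.INTER_CUBIC))
cv2.imwrite('pics/w1c.png',cv2.resize(a[100:245,480:610],None,fx=4,fy=4,interpolation=cv2.INTER_CUBIC))
```

```text
(no output)
```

View pics/w1a.png

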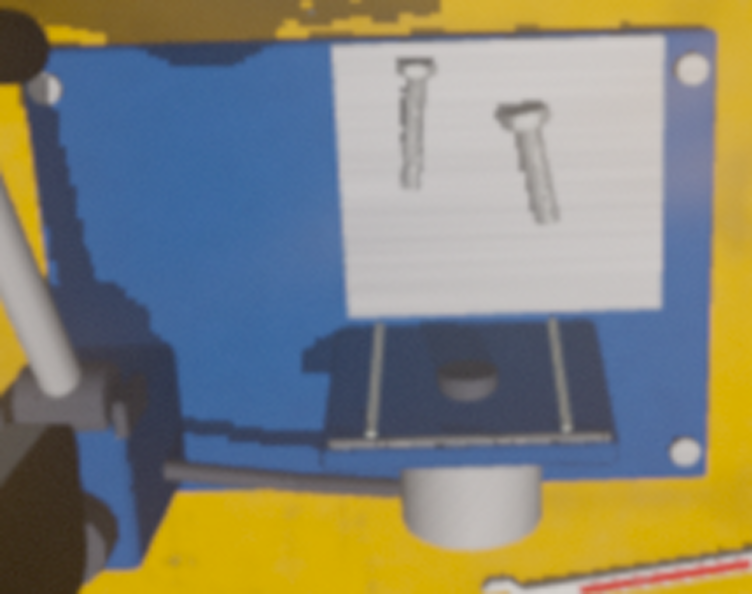

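View pics/w1b.png

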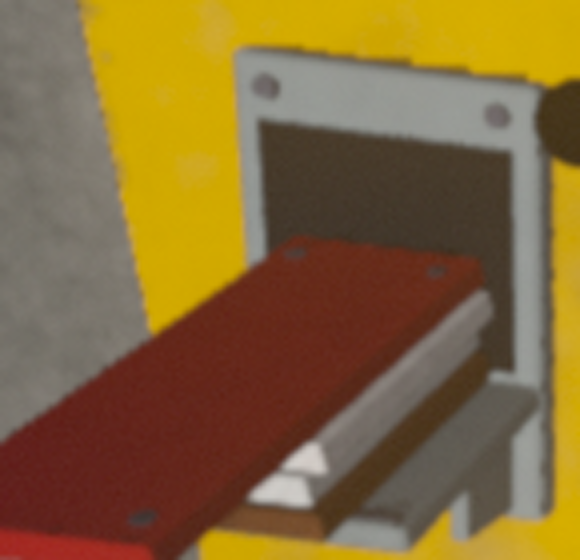

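View pics/w1c.png

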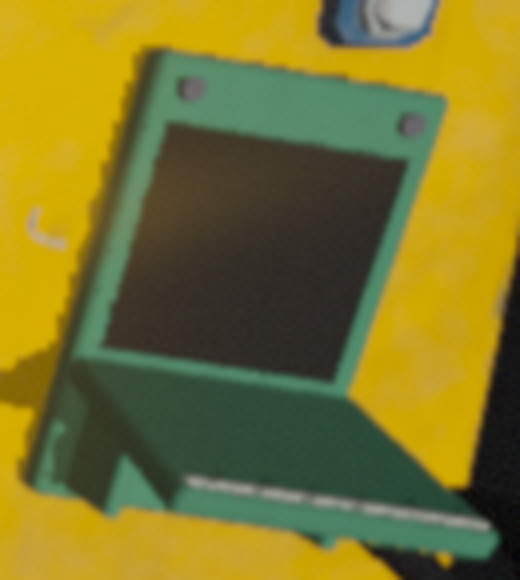

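Run:
```python
from h import *
f=np.load('pics/w1.npz'); c=(f['arr_0'],f['arr_1'],f['arr_2'])
A=lambda u,v:(195+u/3.5-.4,125+v/3.3-.4)
B=lambda u,v:(u/4-.4,110+v/4-.4)
C=lambda u,v:(480+u/4-.4,100+v/4-.4)
P=lambda q,z:onz(c,*q,z)[:2]
print('press corners FL,BL', P(A(716,32),.014),P(A(705,475),.014), 'FR~',P(A(25,48),.014))
print('screws',[P(A(*q),.014) for q in [(45,90),(692,68),(685,452)]])
print('marks bottom',P(A(380,322),.014),P(A(553,318),.014), 'wall bottom corners',P(A(335,322),.014),P(A(593,318),.014))
zt=.014+.08*np.cos(np.radians(15))
print('marks top',P(A(372,432),zt),P(A(567,430),zt),'walltop',P(A(328,440),zt),P(A(612,435),zt))
for n,q in [('bh',(415,68)),('bt',(410,187)),('ah',(523,112)),('at',(548,221))]: print(n,P(A(*q),.022))
print('grey',[P(B(*q),.012) for q in [(236,50),(548,85),(548,515),(485,372)]])
print('red foot front',P(B(290,238),.014),P(B(478,262),.014))
zr=.012+.15*np.cos(np.radians(15))
print('green',[P(C(*q),.012) for q in [(158,52),(445,100),(75,357),(347,393),(35,480)]])
zt=.012+.08*np.cos(np.radians(15))
print('greentop',[P(C(*q),zt) for q in [(188,482),(490,525)]])
im=cv2.imread('pics/w1.png')
print('dish inner',onz(c,290,65,.004), onz(c,283,61,.024))
```

```text
press corners FL,BL [0.5144 0.0749] [0.7006 0.0805] FR~ [ 0.5203 -0.1752]
screws [array([ 0.5365, -0.1694]), array([0.5282, 0.0669]), array([0.6899, 0.072 ])]
marks bottom [ 0.6317 -0.0485] [0.6301 0.0182] wall bottom corners [ 0.6317 -0.0659] [0.6301 0.0337]
marks top [ 0.6454 -0.0469] [0.6448 0.0173] walltop [ 0.6484 -0.0615] [0.6467 0.0322]
bh [ 0.5271 -0.0338]
bt [ 0.5733 -0.036 ]
ah [0.5439 0.0051]
at [0.5871 0.0149]
grey [array([ 0.4992, -0.3536]), array([ 0.5101, -0.2573]), array([ 0.6555, -0.2775]), array([ 0.6045, -0.2914])]
red foot front [ 0.5587 -0.3464] [ 0.5667 -0.2869]
green [array([0.4878, 0.2242]), array([0.5026, 0.3171]), array([0.5861, 0.2106]), array([0.5986, 0.303 ]), array([0.629 , 0.2025])]
greentop [array([0.6034, 0.2086]), array([0.6164, 0.2967])]
dish inner [ 0.431  -0.0619  0.004 ] [ 0.4283 -0.0682  0.024 ]
```

Run:
```python
from h import *
print(inc([.552,-.035,.07],down(177.5)),inc([.552,-.035,.018],down(177.5)))
```

```text
(array([-0.0125, -0.0179,  0.2594]), array([ 0.13, -0.05,  2.52])) (array([-0.0126, -0.018 ,  0.3114]), array([ 0.13, -0.05,  2.52]))
```

Request:
apply_moves(increments=[[[-0.0125, -0.018, 0.04, 0.1, 0, 2.5], [-0.0125, -0.018, 0.08, 0.1, 0, 2.5], [-0.0125, -0.018, 0.12, 0.1, 0, 2.5], [-0.0125, -0.018, 0.16, 0.1, 0, 2.5], [-0.0125, -0.018, 0.2, 0.1, 0, 2.5], [-0.0125, -0.018, 0.23, 0.1, 0, 2.5], [-0.0125, -0.018, 0.25, 0.1, 0, 2.5], [-0.0125, -0.018, 0.25, 0.1, 0, 2.5], [-0.0125, -0.018, 0.25, 0.1, 0, 2.5], [-0.0125, -0.018, 0.25, 0.1, 0, 2.5]]], claw=0, grip_force=40)

```text
t: 2.7
eef_pos: [0.5541, -0.0353, 0.0815]
eef_rot: [[-0.999, 0.042, 0.003], [0.042, 0.999, -0.0], [-0.003, -0.0, -1.0]]
contact_force: [0.4, 0.7, 0.3]
gripper_width: 0.0427
```

Run:
```python
from h import *
np.savez('pics/w2.npz',*cal('wrist'));snap('wrist','w2.png')
print(inc([.552,-.035,.018],down(177.5)))
```

```text
(array([0.0031, 0.0006, 0.0641]), array([-0.03,  0.25,  0.06]))
```

View pics/w2.png

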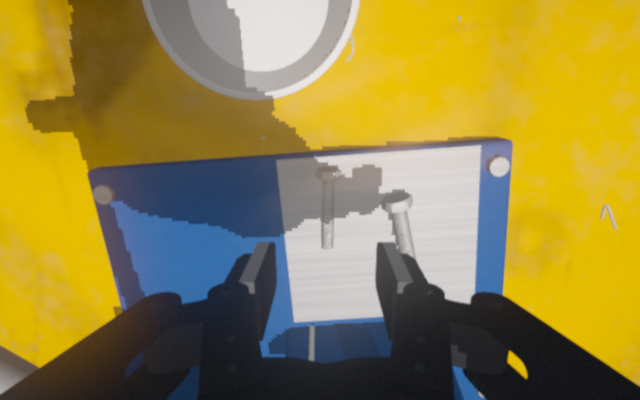

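Run:
```python
from h import *
f=np.load('pics/w2.npz'); c=(f['arr_0'],f['arr_1'],f['arr_2'])
for q in [(326,172),(327,247),(398,200),(409,255)]: print(onz(c,*q,.022))
a=cv2.imread('pics/w2.png'); cv2.imwrite('pics/w2z.png',cv2.resize(a[150:290,270:430],None,fx=4,fy=4,interpolation=cv2.INTER_CUBIC))
```

```text
[ 0.5268 -0.0347  0.022 ]
[ 0.5733 -0.036   0.022 ]
[0.5452 0.0069 0.022 ]
[0.5807 0.014  0.022 ]
```

View pics/w2z.png

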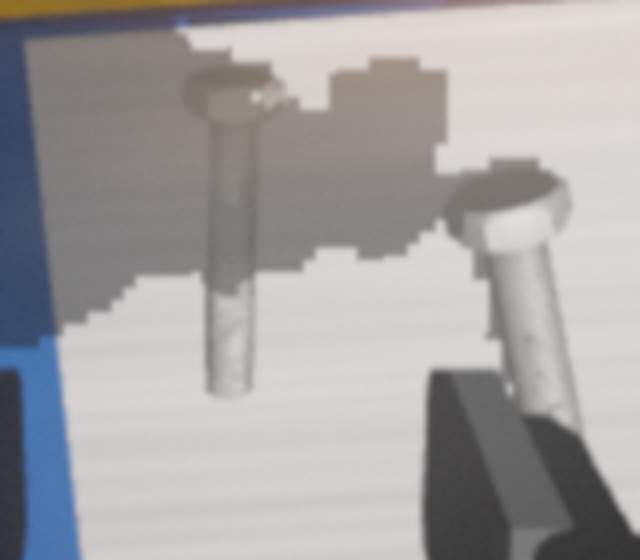

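Request:
apply_moves(increments=[[[0.003, -0.0005, 0, 0, 0.2, 0], [0.003, -0.0005, 0.02, 0, 0.2, 0], [0.003, -0.0005, 0.04, 0, 0.2, 0], [0.003, -0.0005, 0.055, 0, 0.2, 0], [0.003, -0.0005, 0.064, 0, 0.2, 0], [0.003, -0.0005, 0.064, 0, 0.2, 0], [0.003, -0.0005, 0.064, 0, 0.2, 0]]], claw=-0.45)

```text
t: 3.33
eef_pos: [0.5504, -0.0365, 0.0165]
eef_rot: [[-0.999, 0.044, -0.002], [0.044, 0.999, -0.0], [0.002, -0.0, -1.0]]
contact_force: [1.0, -0.7, 0.5]
gripper_width: 0.0235
```

Request:
apply_moves(increments=[[[0, 0, 0, 0, 0, 0], [0, 0, 0, 0, 0, 0], [0, 0, 0, 0, 0, 0], [0, 0, 0, 0, 0, 0], [0, 0, 0, 0, 0, 0], [0, 0, 0, 0, 0, 0]]], claw=-1, grip_force=60)

```text
t: 3.83
eef_pos: [0.5514, -0.0367, 0.0174]
eef_rot: [[-0.999, 0.044, -0.0], [0.044, 0.999, -0.001], [0.0, -0.001, -1.0]]
contact_force: [-1.5, 0.1, 6.3]
gripper_width: 0.0056
```

Request:
apply_moves(increments=[[[0, 0, -0.03, 0, 0, 0], [0, 0, -0.06, 0, 0, 0], [0, 0, -0.07, 0, 0, 0], [0.04, -0.01, -0.07, 0, 0, 0], [0.08, -0.022, -0.07, 0, 0, 0], [0.116, -0.034, -0.07, 0, 0, 0], [0.12, -0.036, -0.07, 0, 0, 0], [0.12, -0.036, -0.07, 0, 0, 0], [0.12, -0.036, -0.07, 0, 0, 0]]])

```text
t: 4.58
eef_pos: [0.4293, -0.0674, 0.0864]
eef_rot: [[-0.999, 0.045, -0.001], [0.045, 0.999, -0.0], [0.001, -0.0, -1.0]]
contact_force: [1.0, -0.6, -0.4]
gripper_width: 0.0054
```

Run:
```python
from h import *
print(get_obs()['gripper_width'],get_obs()['contact_force'])
np.savez('pics/w3.npz',*cal('wrist'));snap('wrist','w3.png')
print(inc([.43,-.068,.028],down(177.5)))
```

```text
0.005374837751982795 [ 0.9824 -0.6076 -0.4446]
(array([ 0.0003, -0.0005,  0.0587]), array([-0.02, -0.03, -0.02]))
```

View pics/w3.png

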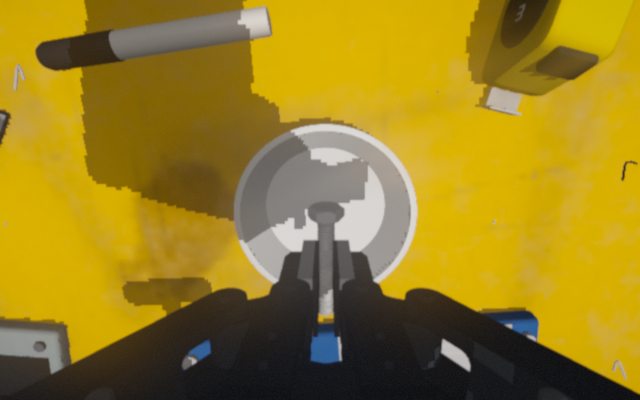

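Run:
```python
from h import *
f=np.load('pics/w3.npz'); c=(f['arr_0'],f['arr_1'],f['arr_2'])
for q in [(235,207),(417,208),(326,123)]: print(onz(c,*q,.024))
```

```text
[ 0.4213 -0.1222  0.024 ]
[ 0.4267 -0.0132  0.024 ]
[ 0.3744 -0.0655  0.024 ]
```

Request:
apply_moves(increments=[[[0, 0, 0.03, 0, 0, 0], [0, 0, 0.055, 0, 0, 0], [0, 0, 0.06, 0, 0, 0], [0, 0, 0.06, 0, 0, 0], [0, 0, 0.06, 0, 0, 0]]])

```text
t: 5.05
eef_pos: [0.4297, -0.0672, 0.0265]
eef_rot: [[-0.999, 0.043, -0.003], [0.043, 0.999, 0.0], [0.003, -0.0, -1.0]]
contact_force: [-0.1, 0.5, 0.5]
gripper_width: 0.0055
```

Request:
apply_moves(increments=[[[0, 0, 0, 0, 0, 0], [0, 0, 0, 0, 0, 0], [0, 0, 0, 0, 0, 0], [0, 0, -0.03, 0, 0, 0], [0, 0, -0.06, 0, 0, 0], [-0.03, 0.02, -0.08, 0, 0, 10], [-0.1, 0.07, -0.08, 0, 0, 15], [-0.1, 0.07, -0.08, 0, 0, 15], [-0.1, 0.07, -0.08, 0, 0, 15], [-0.1, 0.07, -0.08, 0, 0, 15], [-0.1, 0.07, -0.08, 0, 0, 15]]], claw=-0.3)

```text
t: 5.97
eef_pos: [0.5311, -0.0015, 0.1059]
eef_rot: [[-0.954, 0.3, -0.004], [0.3, 0.954, -0.0], [0.004, -0.001, -1.0]]
contact_force: [-0.4, -0.2, 0.0]
gripper_width: 0.0302
```

Run:
```python
from h import *
np.savez('pics/w4.npz',*cal('wrist'));snap('wrist','w4.png')
```

```text
(no output)
```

View pics/w4.png

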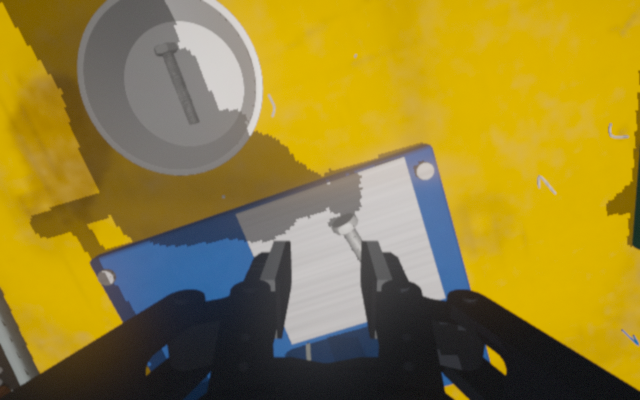

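Run:
```python
from h import *
print(inc([.566,.010,.07],down(192.5)),inc([.566,.010,.0175],down(192.5)))
```

```text
(array([-0.0307,  0.0221,  0.0354]), array([ -0.01,  -0.29, -30.01])) (array([-0.031 ,  0.0221,  0.0879]), array([ -0.01,  -0.29, -30.01]))
```

Request:
apply_moves(increments=[[[-0.0305, 0.022, 0, 0, -0.2, -7], [-0.0305, 0.022, 0, 0, -0.2, -14], [-0.0305, 0.022, 0, 0, -0.2, -21], [-0.0305, 0.022, 0, 0, -0.2, -28], [-0.0305, 0.022, 0, 0, -0.2, -30], [-0.0305, 0.022, 0, 0, -0.2, -30], [-0.0305, 0.022, 0, 0, -0.2, -30]]], claw=-0.3)

```text
t: 6.6
eef_pos: [0.5659, 0.0094, 0.1056]
eef_rot: [[-0.977, -0.214, -0.001], [-0.214, 0.977, -0.0], [0.001, 0.0, -1.0]]
contact_force: [-0.3, -0.4, -0.5]
gripper_width: 0.0298
```

Run:
```python
from h import *
c=cal('wrist');np.savez('pics/w5.npz',*c);a=snap('wrist','w5.png'); cv2.imwrite('pics/w5z.png',cv2.resize(a[150:300,240:430,::-1],None,fx=4,fy=4))
print(inc([.566,.010,.0175],down(192.5)))
print([proj(c,[.566,.010,.022])])
```

```text
(array([0.0001, 0.0005, 0.0881]), array([ 0.01, -0.03, -0.14]))
[array([327.1665, 206.4507])]
```

View pics/w5z.png

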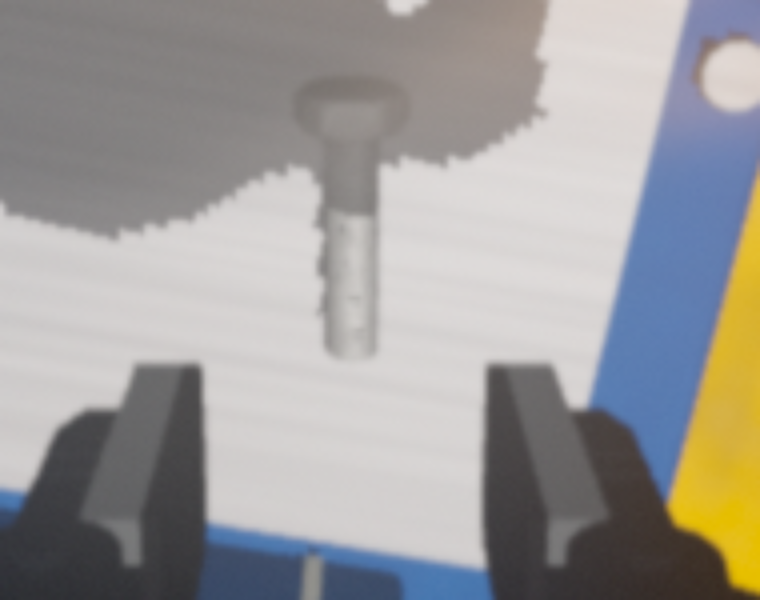

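Request:
apply_moves(increments=[[[0.001, 0.0005, 0.03, 0, 0, 0], [0.001, 0.0005, 0.06, 0, 0, 0], [0.001, 0.0005, 0.08, 0, 0, 0], [0.001, 0.0005, 0.088, 0, 0, 0], [0.001, 0.0005, 0.088, 0, 0, 0], [0.001, 0.0005, 0.088, 0, 0, 0]]])

```text
t: 7.15
eef_pos: [0.5663, 0.0103, 0.018]
eef_rot: [[-0.976, -0.216, 0.0], [-0.216, 0.976, -0.0], [-0.0, -0.0, -1.0]]
contact_force: [0.2, -0.1, -0.2]
gripper_width: 0.0296
```

Request:
apply_moves(increments=[[[0, 0, 0, 0, 0, 0], [0, 0, 0, 0, 0, 0], [0, 0, 0, 0, 0, 0], [0, 0, 0, 0, 0, 0], [0, 0, 0, 0, 0, 0], [0, 0, 0, 0, 0, 0]]], claw=-1)

```text
t: 7.65
eef_pos: [0.5682, 0.0103, 0.0197]
eef_rot: [[-0.976, -0.216, 0.004], [-0.216, 0.976, -0.001], [-0.004, -0.001, -1.0]]
contact_force: [-1.1, -1.0, 6.4]
gripper_width: 0.008
```

Request:
apply_moves(increments=[[[0, 0, -0.03, 0, 0, 0], [0, 0, -0.06, 0, 0, 0], [0, 0, -0.08, 0, 0, 0], [0, 0, -0.08, 0, 0, 0]]])

```text
t: 7.98
eef_pos: [0.5706, 0.0102, 0.1033]
eef_rot: [[-0.976, -0.216, 0.01], [-0.216, 0.976, -0.001], [-0.01, -0.003, -1.0]]
contact_force: [1.2, 0.5, -0.1]
gripper_width: 0.0079
```

Run:
```python
from h import *
print(inc([.435,-.066,.1],down(192.5)),inc([.435,-.066,.035],down(192.5)))
```

```text
(array([ 0.1489, -0.045 ,  0.0019]), array([-0.18,  0.57, -0.01])) (array([ 0.1496, -0.0448,  0.0669]), array([-0.18,  0.57, -0.01]))
```

Request:
apply_moves(increments=[[[0.04, -0.012, 0, 0, 0.3, 0], [0.08, -0.024, 0, 0, 0.5, 0], [0.12, -0.035, 0, 0, 0.5, 0], [0.147, -0.035, 0, 0, 0.5, 0], [0.147, -0.035, 0.02, 0, 0.5, 0], [0.147, -0.035, 0.045, 0, 0.5, 0], [0.147, -0.035, 0.06, 0, 0.5, 0], [0.147, -0.035, 0.065, 0, 0.5, 0], [0.147, -0.035, 0.065, 0, 0.5, 0], [0.147, -0.035, 0.065, 0, 0.5, 0]]])

```text
t: 8.82
eef_pos: [0.4304, -0.0554, 0.0327]
eef_rot: [[-0.976, -0.216, -0.009], [-0.216, 0.976, -0.002], [0.009, 0.0, -1.0]]
contact_force: [1.2, -0.5, 0.2]
gripper_width: 0.0078
```

Request:
apply_moves(increments=[[[0, 0, 0, 0, 0, 0], [0, 0, 0, 0, 0, 0], [0, 0, 0, 0, 0, 0], [0, 0, -0.03, 0, 0, 0], [0, 0, -0.07, 0, 0, 0], [0, 0, -0.11, 0, 0, 0], [0, 0, -0.15, 0, 0, 0], [0, 0, -0.19, 0, 0, 0], [0, 0, -0.23, 0, 0, 0], [0, 0, -0.25, 0, 0, 0], [0, 0, -0.25, 0, 0, 0]]], claw=-0.5)

```text
t: 9.73
eef_pos: [0.4362, -0.0559, 0.2896]
eef_rot: [[-0.976, -0.216, 0.004], [-0.216, 0.976, -0.005], [-0.003, -0.006, -1.0]]
contact_force: [0.4, 0.2, -0.2]
gripper_width: 0.0215
```

Run:
```python
from h import *
o=get_obs();print(o['eef_pos'],o['joints'])
c=cal('wrist');np.savez('pics/w6.npz',*c);a=snap('wrist','w6.png')
```

```text
[ 0.4362 -0.0559  0.2896] [-15.5818  -5.06   -17.657   77.094   -0.235  -28.0825]
```

View pics/w6.png

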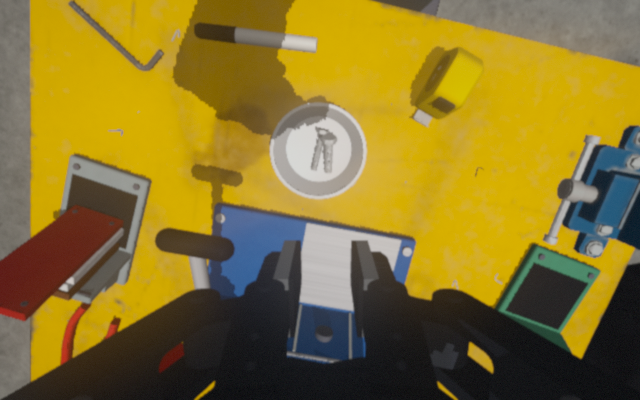

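```bash
cat >> h.py <<'E'
GO=np.array([.6029,-.3179,0]); GY=-7.3   # grey
PO=np.array([.6315,-.035,0]); PY=1.6     # press
NO=np.array([.5928,.2565,0]); NY=-8.4    # green
def axes(yaw,lean=15):
    a=np.radians(yaw);l=np.radians(lean); x=np.array([np.cos(a),np.sin(a),0]);y=np.array([-np.sin(a),np.cos(a),0])
    u=np.cos(l)*np.array([0,0,1.])+np.sin(l)*x; n=np.cos(l)*x-np.sin(l)*np.array([0,0,1.])
    return x,y,u,n
def pinch(yaw,lean=15):
    x,y,u,n=axes(yaw,lean); return np.stack([y,np.cross(-u,y),-u],1)
E
python3 - <<'E'
from h import *
x,y,u,n=axes(GY); R=pinch(GY); print(R)
top=GO+x*.0029+y*-.0035+[0,0,.158]; print(top)
print(inc(top+u*.07,R))
E
```

```text
[[ 0.1271  0.9581 -0.2567]
 [ 0.9919 -0.1227  0.0329]
 [ 0.     -0.2588 -0.9659]]
[ 0.6053 -0.3217  0.158 ]
(array([-0.1261, -0.3027,  0.0619]), array([  9.87,  14.52, 109.05]))
```

Request:
apply_moves(increments=[[[-0.01, -0.02, 0, 0.6, 0.9, 6.5], [-0.02, -0.04, 0, 1.2, 1.8, 13], [-0.03, -0.06, 0, 1.8, 2.7, 19.5], [-0.04, -0.08, 0, 2.4, 3.5, 26], [-0.05, -0.11, 0, 3, 4.4, 32.5], [-0.06, -0.13, 0, 3.5, 5.2, 39], [-0.07, -0.16, 0, 4.1, 6.1, 45.5], [-0.08, -0.19, 0, 4.7, 6.9, 52], [-0.09, -0.22, 0, 5.3, 7.8, 58.5], [-0.1, -0.25, 0, 5.9, 8.7, 65], [-0.11, -0.28, 0, 6.5, 9.5, 71.5], [-0.126, -0.303, 0, 7.1, 10.4, 78]]], claw=0)

```text
t: 10.78
eef_pos: [0.6203, -0.3255, 0.2795]
eef_rot: [[-0.397, 0.893, -0.212], [0.916, 0.401, -0.027], [0.061, -0.205, -0.977]]
contact_force: [0.8, 0.3, 0.2]
gripper_width: 0.0431
```

Run:
```python
from h import *
x,y,u,n=axes(GY); R=pinch(GY)
top=GO+x*.0029+y*-.0035+[0,0,.158]
print(get_obs()['joints'],inc(top+u*.07,R))
```

```text
[-29.8876  30.4931  24.4383  93.8192  -7.4199  36.9577] (array([-0.0032,  0.0143,  0.052 ]), array([ 2.15,  3.84, 30.68]))
```

Request:
apply_moves(increments=[[[-0.003, 0.014, 0.01, 0.5, 0.9, 7], [-0.003, 0.014, 0.02, 1, 1.8, 14], [-0.003, 0.014, 0.03, 1.5, 2.7, 21], [-0.003, 0.014, 0.04, 2, 3.5, 28], [-0.003, 0.014, 0.052, 2.1, 3.8, 30.7], [-0.003, 0.014, 0.052, 2.1, 3.8, 30.7], [-0.003, 0.014, 0.052, 2.1, 3.8, 30.7]]])

```text
t: 11.37
eef_pos: [0.6227, -0.3215, 0.2254]
eef_rot: [[0.119, 0.959, -0.256], [0.993, -0.115, 0.033], [0.002, -0.258, -0.966]]
contact_force: [-0.3, 0.2, -0.4]
gripper_width: 0.0424
```

Run:
```python
from h import *
o=get_obs();print(o['eef_pos'],o['joints'])
x,y,u,n=axes(GY); R=pinch(GY)
top=GO+x*.0029+y*-.0035+[0,0,.158]
c=cal('wrist');np.savez('pics/w7.npz',*c);a=snap('wrist','w7.png')
print(inc(top+u*.07,R))
for s in(-1,1):
  for t in (-1,1): print(s,t,proj(c,top+y*.03*s+n*.005*t))
```

```text
[ 0.6227 -0.3215  0.2254] [-30.1924  34.3599  23.7216  93.2046  -5.7711  67.3382]
(array([-0.0023,  0.0006,  0.001 ]), array([0.15, 0.06, 0.46]))
-1 -1 [319.9411 257.6534]
-1 1 [335.445  257.7842]
1 -1 [320.402  165.7684]
1 1 [337.0542 165.9156]
```

View pics/w7.png

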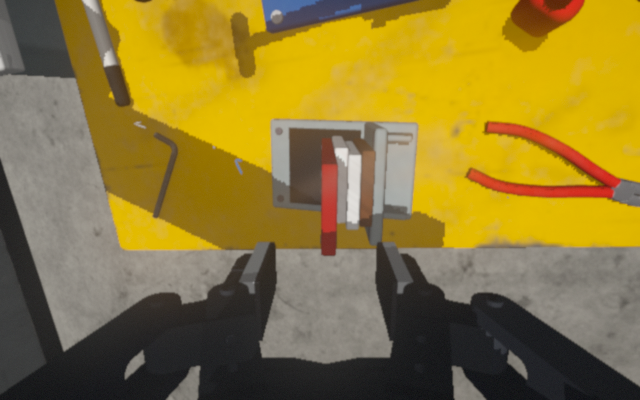

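Run:
```python
import cv2
a=cv2.imread('pics/w7.png'); cv2.imwrite('pics/w7z.png',cv2.resize(a[110:265,260:420],None,fx=4,fy=4,interpolation=cv2.INTER_CUBIC))
```

```text
(no output)
```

View pics/w7z.png

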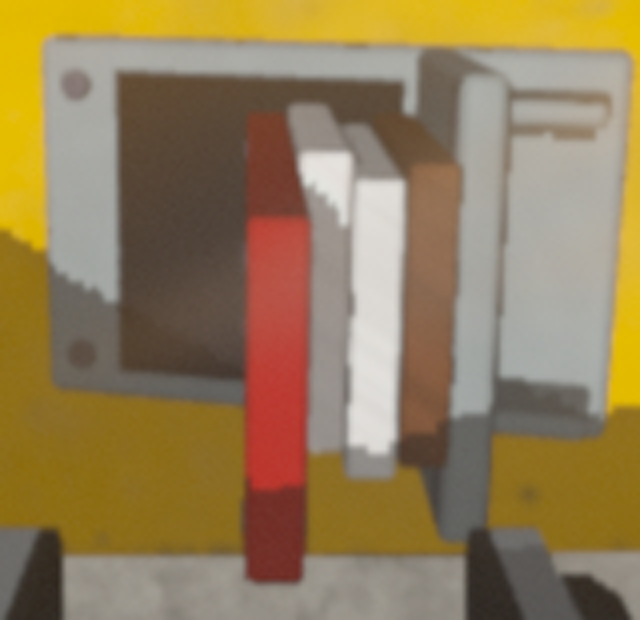

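Run:
```python
from h import *
x,y,u,n=axes(GY); R=pinch(GY)
top=GO+x*.0029+y*-.0019+[0,0,.158]
print(inc(top-u*.042,R))
```

```text
(array([-0.0006,  0.0003,  0.113 ]), array([0.15, 0.06, 0.46]))
```

Request:
apply_moves(increments=[[[-0.001, 0, 0.02, 0.1, 0.1, 0.4], [-0.001, 0, 0.04, 0.1, 0.1, 0.4], [-0.001, 0, 0.06, 0.1, 0.1, 0.4], [-0.001, 0, 0.08, 0.1, 0.1, 0.4], [-0.001, 0, 0.1, 0.1, 0.1, 0.4], [-0.001, 0, 0.113, 0.1, 0.1, 0.4], [-0.001, 0, 0.113, 0.1, 0.1, 0.4], [-0.001, 0, 0.113, 0.1, 0.1, 0.4], [-0.001, 0, 0.113, 0.1, 0.1, 0.4]]], claw=-0.2)

```text
t: 12.17
eef_pos: [0.5963, -0.3201, 0.1202]
eef_rot: [[0.127, 0.959, -0.252], [0.992, -0.123, 0.031], [-0.001, -0.254, -0.967]]
contact_force: [0.2, 0.0, 0.8]
gripper_width: 0.0343
```

Run:
```python
from h import *
x,y,u,n=axes(GY); R=pinch(GY)
top=GO+x*.0029+y*-.0019+[0,0,.158]
print(inc(top-u*.042,R), get_obs()['contact_force'])
c=cal('wrist');np.savez('pics/w8.npz',*c);a=snap('wrist','w8.png')
```

```text
(array([ 0.0011, -0.001 ,  0.0031]), array([ 0.31,  0.07, -0.01])) [0.2135 0.0129 0.7977]
```

View pics/w8.png

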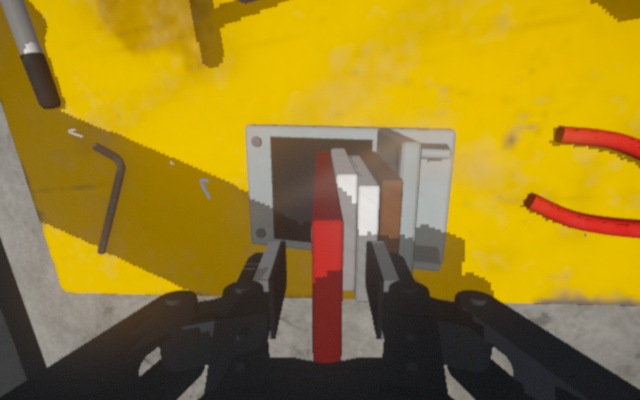

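Request:
apply_moves(increments=[[[0, -0.0005, 0.001, 0.2, 0, 0], [0, -0.0005, 0.001, 0.2, 0, 0], [0, -0.0005, 0.001, 0.2, 0, 0], [0, -0.0005, 0.001, 0.2, 0, 0], [0, -0.0005, 0.001, 0.2, 0, 0], [0, -0.0005, 0.001, 0.2, 0, 0], [0, -0.0005, 0.001, 0.2, 0, 0], [0, -0.0005, 0.001, 0.2, 0, 0]]], claw=-1, grip_force=80)

```text
t: 12.88
eef_pos: [0.595, -0.32, 0.119]
eef_rot: [[0.128, 0.958, -0.256], [0.992, -0.123, 0.032], [-0.001, -0.258, -0.966]]
contact_force: [-0.5, 0.3, 5.4]
gripper_width: 0.0093
```

Request:
apply_moves(increments=[[[0, -0.003, 0, 0, 0, 0], [0, -0.007, 0, 0, 0, 0], [0, -0.012, 0, 0, 0, 0], [0, -0.018, -0.001, 0, 0, 0], [0, -0.025, -0.003, 0, 0, 0], [0, -0.03, -0.01, 0, 0, 0], [0, -0.035, -0.025, 0, 0, 0], [0, -0.04, -0.045, 0, 0, 0], [0, -0.045, -0.065, 0, 0, 0], [0, -0.05, -0.085, 0, 0, 0], [0, -0.055, -0.105, 0, 0, 0], [0, -0.06, -0.125, 0, 0, 0]]])

```text
t: 13.88
eef_pos: [0.5687, -0.3162, 0.2557]
eef_rot: [[0.128, 0.958, -0.257], [0.992, -0.123, 0.033], [-0.0, -0.259, -0.966]]
contact_force: [0.7, -0.1, -1.4]
gripper_width: 0.009
```

Run:
```python
from h import *
o=get_obs();print(o['eef_pos'],o['joints'],o['gripper_width'])
c=cal('wrist');np.savez('pics/w9.npz',*c);a=snap('wrist','w9.png');snap('scene','s9.png')
```

```text
[ 0.5687 -0.3162  0.2557] [-31.9765  28.1168  17.4054  92.9752  -6.2111  66.1083] 0.009001928661640228
```

View pics/s9.png

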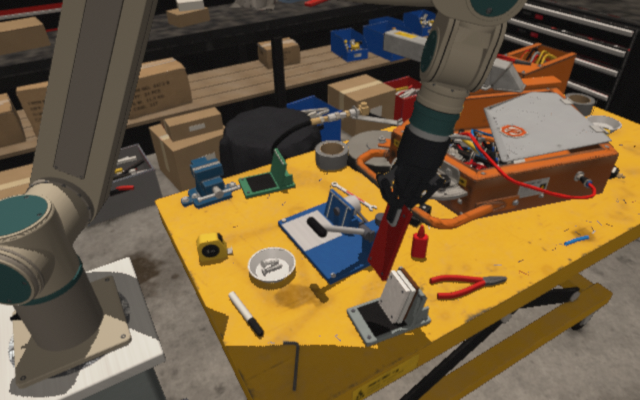

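View pics/w9.png

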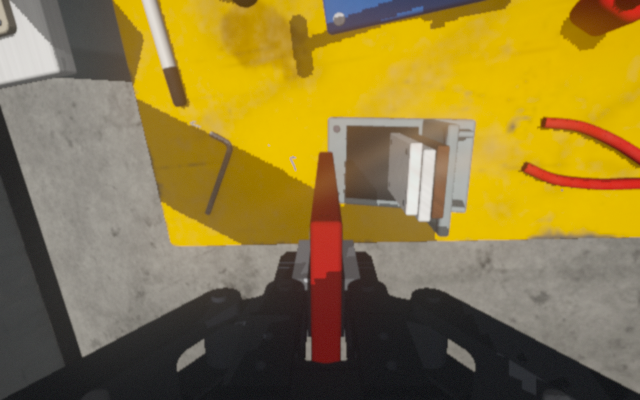

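```bash
cat >> h.py <<'E'
def place(O,yaw,zb,dx,dy,dz,L=.1096,lean=15):
    x,y,u,n=axes(yaw,lean); l=np.radians(lean)
    foot=O+x*(-.005*np.cos(l)+dx)+y*dy+np.array([0,0,zb+.005*np.sin(l)+dz])
    return foot+u*L, pinch(yaw,lean)
E
python3 - <<'E'
from h import *
o=get_obs()
print(inc(o['eef_pos']+[0,0,.09],o['eef_rot']))
p,R=place(PO,PY,.014,-.05,.02,.2); print(p); print(inc(p,R))
p,R=place(PO,PY,.014,-.05,.02,.03); print(inc(p,R))
E
```

```text
(array([-0.0003, -0.0227, -0.0871]), array([0., 0., 0.]))
[ 0.6045 -0.0157  0.3212]
(array([ 0.3033, -0.0208, -0.0601]), array([ 0.38, -2.08, -8.69]))
(array([0.3039, 0.0221, 0.1044]), array([ 0.38, -2.08, -8.69]))
```

Request:
apply_moves(increments=[[[0, -0.005, -0.02, 0, 0, 0], [0, -0.01, -0.04, 0, 0, 0], [0, -0.016, -0.06, 0, 0, 0], [0.01, -0.018, -0.07, 0, 0, 0], [0.03, -0.018, -0.07, 0, -0.2, -1], [0.06, -0.019, -0.07, 0.1, -0.5, -2], [0.09, -0.019, -0.07, 0.1, -0.7, -3], [0.12, -0.02, -0.07, 0.2, -1, -4], [0.15, -0.02, -0.07, 0.2, -1.2, -5], [0.18, -0.02, -0.07, 0.2, -1.4, -6], [0.21, -0.02, -0.07, 0.3, -1.6, -7], [0.24, -0.02, -0.07, 0.4, -2, -8.7]]])

```text
t: 14.98
eef_pos: [0.598, -0.0759, 0.3254]
eef_rot: [[-0.029, 0.963, -0.267], [1.0, 0.03, -0.001], [0.007, -0.267, -0.964]]
contact_force: [0.4, -0.9, -1.7]
gripper_width: 0.0093
```

Run:
```python
from h import *
p,R=place(PO,PY,.014,-.05,.02,.15); print(inc(p,R))
p,R=place(PO,PY,.014,-.05,.02,.04); print(inc(p,R),get_obs()['gripper_width'])
```

```text
(array([0.0596, 0.0225, 0.0505]), array([-0.5 , -0.36,  0.15]))
(array([0.0588, 0.0519, 0.1565]), array([-0.5 , -0.36,  0.15])) 0.009297814283511379
```

Request:
apply_moves(increments=[[[0.03, 0, 0, -0.5, -0.3, 0.1], [0.055, 0.008, 0.01, -0.5, -0.3, 0.1], [0.059, 0.014, 0.02, -0.5, -0.3, 0.1], [0.059, 0.02, 0.04, -0.5, -0.3, 0.1], [0.059, 0.026, 0.06, -0.5, -0.3, 0.1], [0.059, 0.032, 0.08, -0.5, -0.3, 0.1], [0.059, 0.037, 0.1, -0.5, -0.3, 0.1], [0.059, 0.042, 0.12, -0.5, -0.3, 0.1], [0.059, 0.048, 0.14, -0.5, -0.3, 0.1], [0.059, 0.052, 0.156, -0.5, -0.3, 0.1], [0.059, 0.052, 0.156, -0.5, -0.3, 0.1], [0.059, 0.052, 0.156, -0.5, -0.3, 0.1]]])

```text
t: 15.98
eef_pos: [0.6038, -0.0177, 0.161]
eef_rot: [[-0.027, 0.965, -0.261], [1.0, 0.027, -0.006], [0.001, -0.262, -0.965]]
contact_force: [0.8, -0.0, -1.7]
gripper_width: 0.0088
```

Run:
```python
from h import *
p,R=place(PO,PY,.014,-.05,.02,.04); print(inc(p,R),get_obs()['gripper_width'])
c=cal('wrist');np.savez('pics/w10.npz',*c);a=snap('wrist','w10.png');snap('scene','s10.png');snap('top','t10.png')
```

```text
(array([ 0.002 ,  0.0006, -0.0003]), array([-0.16, -0.07, -0.02])) 0.008796037376569305
```

View pics/w10.png

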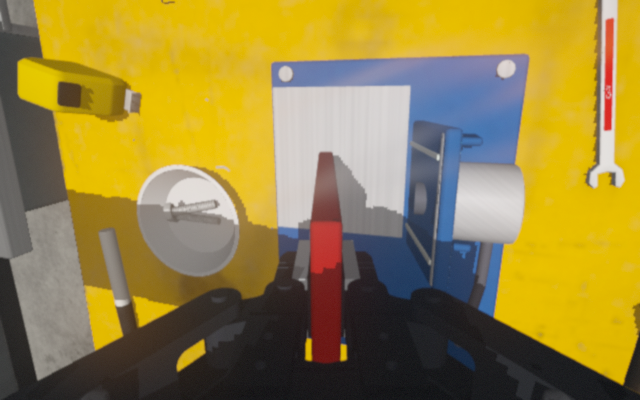

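View pics/s10.png

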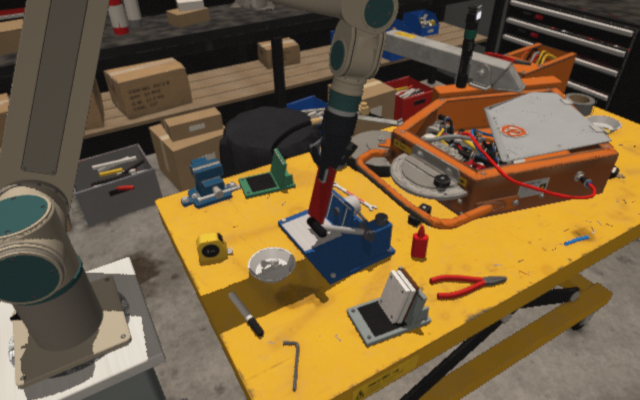

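Run:
```python
import cv2
a=cv2.imread('pics/w10.png'); cv2.imwrite('pics/w10z.png',cv2.resize(a[110:290,290:480],None,fx=4,fy=3.3,interpolation=cv2.INTER_CUBIC))
```

```text
(no output)
```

View pics/w10z.png

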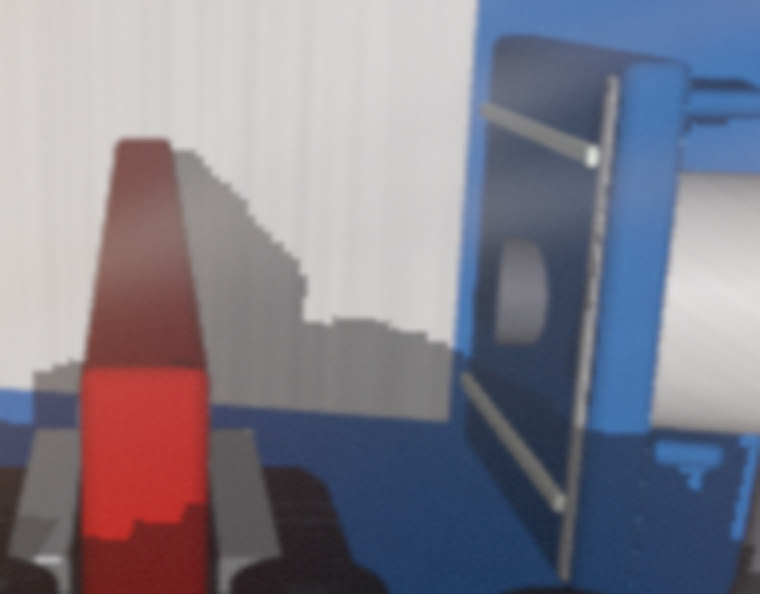

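Run:
```python
from h import *
f=np.load('pics/w10.npz'); c=(f['arr_0'],f['arr_1'],f['arr_2'])
x,y,u,n=axes(PY)
loc=lambda p:np.array([(p-PO)@x,(p-PO)@y,p[2]])
zt=.014+.08*np.cos(np.radians(15))
for q in [(410.9,142.3),(405.9,224.1)]: print('mb',loc(onz(c,*q,.014)))
for q in [(439.1,156.6),(430.4,262.6)]: print('mt',loc(onz(c,*q,zt)))
o=get_obs(); T=o['eef_pos']; ub=-o['eef_rot'][:,2]
top=T+ub*.0404; foot=T-ub*.1096; yb=o['eef_rot'][:,0]; nb=o['eef_rot'][:,1]
print('foot',loc(foot),'top',loc(top))
for nm,b,s,q in [('top+',top,-1,(310.4,221.1)),('top+b',top,1,(341.6,221.1)),('bot+',foot,-1,(319.6,152)),('bot+b',foot,1,(332.1,152))]:
    P=b+yb*.03+nb*.005*s; print(nm,proj(c,P),q,loc(onz(c,*q,P[2])),loc(P))
```

```text
mb [0.     0.0524 0.014 ]
mb [ 0.0002 -0.0143  0.014 ]
mt [0.0184 0.0536 0.0913]
mt [ 0.0185 -0.0107  0.0913]
foot [-0.0526  0.0177  0.0581] top [-0.0143  0.0177  0.2031]
top+ [316.1613 228.7009] (310.4, 221.1) [-0.0209  0.0499  0.2044] [-0.0191  0.0477  0.2044]
top+b [350.2176 228.8208] (341.6, 221.1) [-0.0121  0.0498  0.2018] [-0.0094  0.0477  0.2018]
bot+ [323.308  153.8214] (319.6, 152) [-0.0601  0.0489  0.0594] [-0.0574  0.0477  0.0594]
bot+b [337.6576 153.8498] (332.1, 152) [-0.0517  0.0489  0.0568] [-0.0477  0.0477  0.0568]
```

Run:
```python
from h import *
for k in ['7','8']:
    f=np.load(f'pics/w{k}.npz'); c=(f['arr_0'],f['arr_1'],f['arr_2'])
    x,y,u,n=axes(GY)
    top=GO+x*.0029+y*-.0019+[0,0,.158]
    print([proj(c,top+y*.03+n*.005*s) for s in (-1,1)], [proj(c,top-u*.15+y*.03+n*.005*s) for s in (-1,1)])
for k in '8','9','10':
    a=cv2.imread(f'pics/w{k}.png').astype(int); m=(a[:,:,2]>1.8*a[:,:,1])&(a[:,:,2]>1.8*a[:,:,0])&(a[:,:,2]>60)
    for r in (155,160,180,200,219,225,235): 
        q=np.where(m[r,280:370])[0]; print(k,r,(q.min()+280,q.max()+280) if len(q) else None, a[r,326,2])
```

```text
[array([320.4152, 163.1314]), array([337.1004, 163.2791])] [array([322.6181, 137.2717]), array([332.5931, 137.3611])]
[array([309.201 , 218.4583]), array([341.8475, 218.4292])] [array([317.6326, 150.2266]), array([331.7305, 150.2251])]
8 155 (np.int64(317), np.int64(328)) 117
8 160 (np.int64(316), np.int64(329)) 115
8 180 None 123
8 200 (np.int64(314), np.int64(333)) 116
8 219 (np.int64(312), np.int64(341)) 129
8 225 (np.int64(312), np.int64(342)) 188
8 235 (np.int64(312), np.int64(342)) 190
9 155 (np.int64(320), np.int64(331)) 125
9 160 (np.int64(320), np.int64(331)) 127
9 180 None 137
9 200 (np.int64(314), np.int64(337)) 120
9 219 (np.int64(311), np.int64(340)) 114
9 225 (np.int64(310), np.int64(341)) 184
9 235 (np.int64(310), np.int64(341)) 189
10 155 None 124
10 160 None 126
10 180 None 140
10 200 None 124
10 219 (np.int64(313), np.int64(332)) 116
10 225 (np.int64(310), np.int64(341)) 186
10 235 (np.int64(310), np.int64(341)) 191
```

Run:
```python
from h import *
o=get_obs(); T=o['eef_pos'];Rt=o['eef_rot']
for k in ('8','9','10'):
    f=np.load(f'pics/w{k}.npz'); print(k,-f['arr_1'].T@f['arr_2'])
c=cal('wrist'); cc=-c[1].T@c[2]; print(cc,T,Rt.T@(cc-T), Rt.T@c[1][2], o['t'])
f=np.load('pics/w10.npz');print(proj((f['arr_0'],f['arr_1'],f['arr_2']),T),proj(c,T))
```

```text
8 [ 0.6402 -0.2586  0.2587]
9 [ 0.6134 -0.255   0.3941]
10 [0.6388 0.0496 0.2994]
[0.6404 0.0494 0.3026] [ 0.6064 -0.018   0.1641] [ 0.0664 -0.0007 -0.1431] [-0.2657 -0.001   0.9641] 16.1333
[331.5335 262.167 ] [327.5594 257.7329]
```

Request:
apply_moves(increments=[[[0, 0, 0, 0, 0, 0], [0, 0, 0, 0, 0, 0], [0, 0, 0, 0, 0, 0]]])

```text
t: 16.38
eef_pos: [0.6062, -0.018, 0.1638]
eef_rot: [[-0.027, 0.966, -0.255], [1.0, 0.027, -0.007], [0.0, -0.255, -0.967]]
contact_force: [0.4, -0.1, -1.7]
gripper_width: 0.009
```

Run:
```python
from h import *
p,R=place(PO,PY,.014,-.05,.019,.04); print(inc(p,R))
p,R=place(PO,PY,.014,-.006,.019,.006); print(inc(p,R))
o=get_obs(); c=cal('wrist'); a=snap('wrist','w11.png')
T=o['eef_pos'];Rt=o['eef_rot'];top=T-Rt[:,2]*.0404
for s in (-1,1):
  P=top+Rt[:,0]*.031+Rt[:,1]*.005*s; print(proj(c,P), proj(c,P+Rt[:,2]*.15))
m=(a[:,:,0].astype(int)>1.8*a[:,:,1])&(a[:,:,0]>60)
for r in range(215,230,2): 
  q=np.where(m[r,280:370])[0]; print(r,q.min()+280,q.max()+280,a[r,326,0])
```

```text
(array([ 0.0013, -0.001 ,  0.003 ]), array([ 0.2 , -0.02, -0.02]))
(array([0.0013, 0.0503, 0.0246]), array([ 0.2 , -0.02, -0.02]))
[311.7601 220.4617] [319.923  151.0019]
[344.8305 220.495 ] [334.0962 151.0134]
215 313 338 115
217 313 338 115
219 312 339 116
221 311 340 144
223 311 340 177
225 310 341 186
227 310 341 190
229 310 341 191
```

Request:
apply_moves(increments=[[[0.001, 0.008, 0.004, 0.2, 0, 0], [0.001, 0.016, 0.008, 0.2, 0, 0], [0.001, 0.024, 0.012, 0.2, 0, 0], [0.001, 0.032, 0.016, 0.2, 0, 0], [0.001, 0.038, 0.019, 0.2, 0, 0], [0.001, 0.044, 0.022, 0.2, 0, 0], [0.001, 0.05, 0.0245, 0.2, 0, 0], [0.001, 0.05, 0.0245, 0.2, 0, 0], [0.001, 0.05, 0.0245, 0.2, 0, 0], [0.001, 0.05, 0.0245, 0.2, 0, 0], [0.001, 0.05, 0.0245, 0.2, 0, 0]]])

```text
t: 17.35
eef_pos: [0.6476, -0.0157, 0.1268]
eef_rot: [[-0.027, 0.965, -0.26], [1.0, 0.027, -0.007], [0.0, -0.26, -0.966]]
contact_force: [0.3, -0.1, -1.2]
gripper_width: 0.009
```

Run:
```python
from h import *
p,R=place(PO,PY,.014,-.002,.019,.002); print(inc(p,R))
p,R=place(PO,PY,.014,-.002,.019,.00); print(inc(p,R),get_obs()['contact_force'])
c=cal('wrist');np.savez('pics/w12.npz',*c);a=snap('wrist','w12.png')
```

```text
(array([0.0002, 0.0057, 0.0023]), array([-0.08, -0.03, -0.02]))
(array([0.0002, 0.0062, 0.0042]), array([-0.08, -0.03, -0.02])) [ 0.3038 -0.0573 -1.2195]
```

View pics/w12.png

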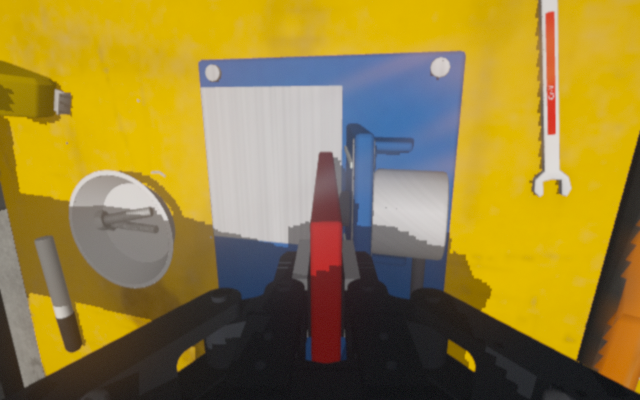

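Request:
apply_moves(increments=[[[0, 0.002, 0.001, 0, 0, 0], [0, 0.004, 0.002, 0, 0, 0], [0, 0.006, 0.003, 0, 0, 0], [0, 0.006, 0.004, 0, 0, 0], [0, 0.006, 0.004, 0, 0, 0], [0, 0.006, 0.004, 0, 0, 0]]])

```text
t: 17.9
eef_pos: [0.6527, -0.0156, 0.1211]
eef_rot: [[-0.027, 0.965, -0.26], [1.0, 0.027, -0.007], [0.0, -0.26, -0.966]]
contact_force: [0.9, 0.3, -1.1]
gripper_width: 0.009
```

Run:
```python
from h import *
p,R=place(PO,PY,.014,0,.019,.00); print(inc(p,R),get_obs()['contact_force'],get_obs()['wrist_torque'])
```

```text
(array([ 0.0002,  0.0017, -0.0005]), array([-0.06, -0.03, -0.02])) [ 0.9185  0.2911 -1.0794] [ 0.0505 -0.4365 -0.0102]
```

Request:
apply_moves(increments=[[[0, 0, 0.0005, 0, 0, 0], [0, 0, 0.001, 0, 0, 0], [0, 0, 0.0015, 0, 0, 0], [0, 0, 0.002, 0, 0, 0], [0, 0, 0.002, 0, 0, 0]]])

```text
t: 18.32
eef_pos: [0.6527, -0.0156, 0.1209]
eef_rot: [[-0.027, 0.966, -0.258], [1.0, 0.027, -0.007], [0.0, -0.258, -0.966]]
contact_force: [0.8, 1.8, 6.2]
gripper_width: 0.0091
```

Request:
apply_moves(increments=[[[0, 0.001, 0.0005, 0, 0, 0], [0, 0.001, 0.001, 0, 0, 0], [0, 0.001, 0.0015, 0, 0, 0], [0, 0.001, 0.0015, 0, 0, 0]]])

```text
t: 18.65
eef_pos: [0.6532, -0.0156, 0.1208]
eef_rot: [[-0.028, 0.966, -0.258], [1.0, 0.027, -0.007], [0.0, -0.258, -0.966]]
contact_force: [-0.0, 0.2, 12.4]
gripper_width: 0.0092
```

Request:
apply_moves(increments=[[[0, 0.001, -0.001, 0, 0, 0], [0, 0.002, -0.001, 0, 0, 0], [0, 0.002, -0.001, 0, 0, 0], [0, 0.002, -0.001, 0, 0, 0]]])

```text
t: 18.98
eef_pos: [0.6538, -0.0156, 0.1206]
eef_rot: [[-0.028, 0.965, -0.262], [1.0, 0.027, -0.007], [0.0, -0.262, -0.965]]
contact_force: [-2.2, 1.0, 11.6]
gripper_width: 0.0091
```

Run:
```python
from h import *
p,R=place(PO,PY,.014,0,.019,.00); print(inc(p,R),get_obs()['contact_force'],get_obs()['wrist_torque'])
c=cal('wrist');np.savez('pics/w13.npz',*c);a=snap('wrist','w13.png');cv2.imwrite('pics/w13z.png',cv2.resize(a[110:290,280:470,::-1],None,fx=4,fy=3.3))
```

```text
(array([ 0.0002,  0.0005, -0.0007]), array([-0.17, -0.01, -0.01])) [-2.237   0.9578 11.6099] [ 0.0119  1.3435 -0.0707]
```

View pics/w13z.png

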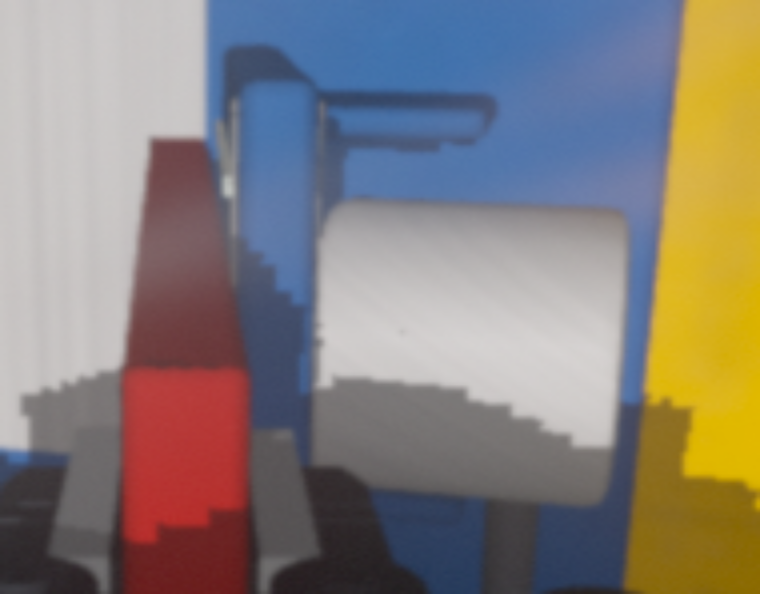

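Request:
apply_moves(increments=[[[0, 0.001, -0.001, 0, 0, 0], [0, 0.0015, -0.001, 0, 0, 0], [0, 0.0015, -0.001, 0, 0, 0], [0, 0.0015, -0.001, 0, 0, 0]]])

```text
t: 19.37
eef_pos: [0.6543, -0.0155, 0.1205]
eef_rot: [[-0.028, 0.964, -0.264], [1.0, 0.027, -0.007], [0.0, -0.264, -0.964]]
contact_force: [-3.2, 0.7, 10.1]
gripper_width: 0.009
```

Request:
apply_moves(increments=[[[0, 0, 0, 0, 0, 0], [0, 0, 0, 0, 0, 0], [0, 0, 0, 0, 0, 0], [0, 0, 0, 0, 0, 0], [0, 0, 0, 0, 0, 0]]], claw=-0.5)

```text
t: 19.78
eef_pos: [0.6561, -0.0155, 0.1178]
eef_rot: [[-0.027, 0.965, -0.261], [1.0, 0.027, -0.007], [0.001, -0.261, -0.965]]
contact_force: [-0.2, -0.2, 0.4]
gripper_width: 0.0211
```

Run:
```python
from h import *
print(get_obs()['contact_force'],get_obs()['eef_pos'])
c=cal('wrist');np.savez('pics/w14.npz',*c);a=snap('wrist','w14.png');cv2.imwrite('pics/w14z.png',cv2.resize(a[110:290,280:470,::-1],None,fx=4,fy=3.3))
```

```text
[-0.2076 -0.1504  0.3581] [ 0.6561 -0.0155  0.1178]
```

View pics/w14z.png

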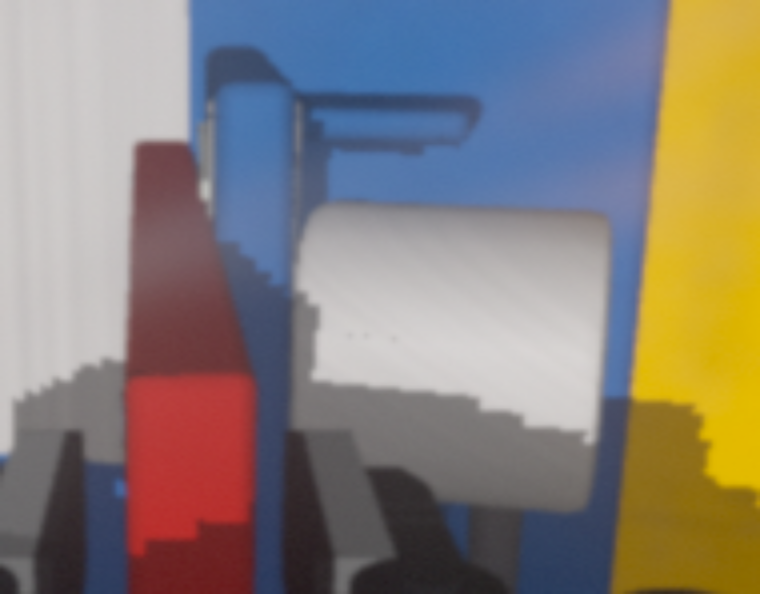

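Request:
apply_moves(increments=[[[0, 0, -0.01, 0, 0, 0], [0, 0, -0.025, 0, 0, 0], [0, 0, -0.05, 0, 0, 0], [0, 0, -0.08, 0, 0, 0], [0, 0, -0.11, 0, 0, 0], [0, 0, -0.13, 0, 0, 0], [0, 0, -0.13, 0, 0, 0], [0, 0, -0.13, 0, 0, 0], [0, 0, -0.13, 0, 0, 0]]])

```text
t: 20.58
eef_pos: [0.6899, -0.0145, 0.2432]
eef_rot: [[-0.028, 0.965, -0.261], [1.0, 0.027, -0.007], [0.001, -0.261, -0.965]]
contact_force: [-0.1, 0.7, -0.7]
gripper_width: 0.0215
```

Run:
```python
from h import *
o=get_obs();print(o['eef_pos'],o['joints'])
c=cal('wrist');np.savez('pics/w15.npz',*c);a=snap('wrist','w15.png');cv2.imwrite('pics/w15z.png',cv2.resize(a[100:290,260:450,::-1],None,fx=4,fy=3.1))
b=snap('scene','s15.png');cv2.imwrite('pics/s15z.png',cv2.resize(b[175:350,240:450,::-1],None,fx=3.4,fy=3.4))
x,y,u,n=axes(PY)
foot=PO+x*-.00483+y*.02+np.array([0,0,.0153])
for s in (-1,1):
  for t in (-1,1): 
    P=foot+y*.03*s+n*.005*t; print(s,t,'foot',proj(c,P),'top',proj(c,P+u*.15))
```

```text
[ 0.6899 -0.0145  0.2432] [-5.7734 33.6411 24.5644 95.9605 -1.8827 82.8943]
-1 -1 foot [320.1928 189.5652] top [316.2169 242.5151]
-1 1 foot [329.3536 189.5771] top [330.7442 242.5413]
1 -1 foot [319.9868 133.9771] top [315.6084 155.7679]
1 1 foot [329.5355 133.9842] top [331.1357 155.7828]
```

View pics/w15z.png

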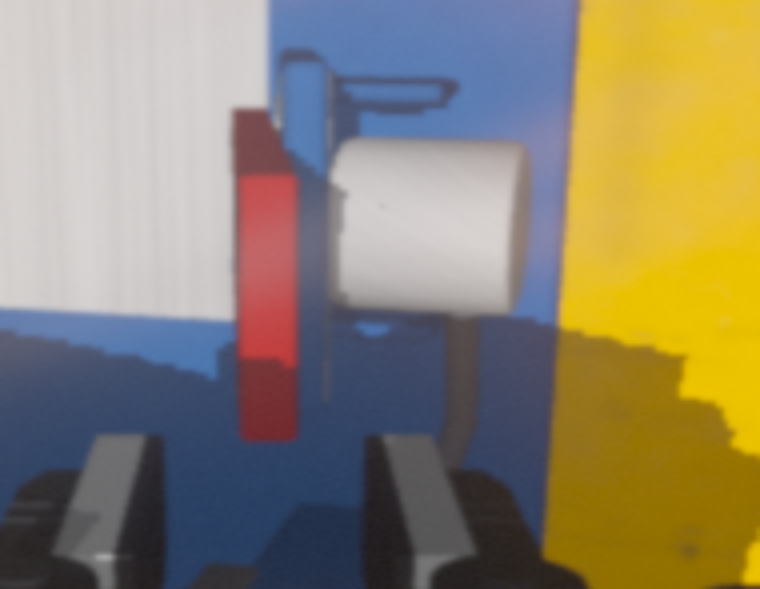

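View pics/s15z.png

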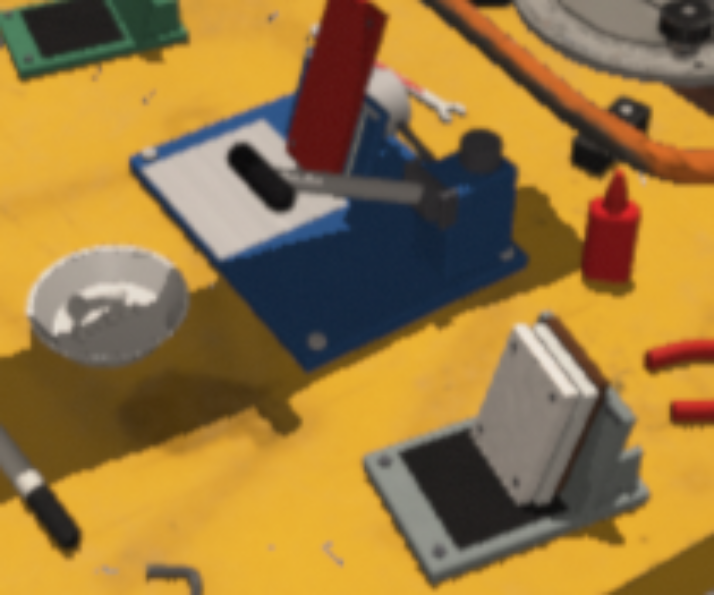

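Run:
```python
from h import *
o=get_obs();print(o['eef_pos'])
print(inc([.56,-.0155,.24],down(181.6)))
```

```text
[ 0.6891 -0.0145  0.2421]
(array([ 0.0025, -0.124 ,  0.0361]), array([-11.96, -12.04, -89.44]))
```

Request:
apply_moves(increments=[[[0, -0.02, 0.004, -1, -1, -7], [0, -0.04, 0.01, -2, -2, -14], [0.001, -0.06, 0.016, -3, -3, -21], [0.001, -0.08, 0.022, -4, -4, -28], [0.002, -0.1, 0.028, -5, -5, -35], [0.002, -0.124, 0.036, -6, -6, -42], [0.0025, -0.124, 0.036, -7, -7, -49], [0.0025, -0.124, 0.036, -8, -8, -56], [0.0025, -0.124, 0.036, -9, -9, -63], [0.0025, -0.124, 0.036, -10, -10, -70], [0.0025, -0.124, 0.036, -11, -11, -77], [0.0025, -0.124, 0.036, -12, -12, -84]]], claw=-1)

```text
t: 21.68
eef_pos: [0.5595, -0.0153, 0.2398]
eef_rot: [[-0.998, 0.06, 0.005], [0.06, 0.998, -0.011], [-0.005, -0.011, -1.0]]
contact_force: [-0.2, 0.1, 0.4]
gripper_width: 0.0003
```

Run:
```python
from h import *
o=get_obs();print(o['eef_pos'])
print(inc([.585,-.0155,.2],down(181.6)),inc([.585,-.0155,.035],down(181.6)))
```

```text
[ 0.5595 -0.0153  0.2398]
(array([-0.0253,  0.0018,  0.04  ]), array([-0.62,  0.27, -5.01])) (array([-0.0244,  0.0035,  0.2049]), array([-0.62,  0.27, -5.01]))
```

```bash
cat >> h.py <<'E'
def fwd(yaw,t):
    x,y,_,_=axes(yaw); t=np.radians(t); z=np.sin(t)*x-np.cos(t)*np.array([0,0,1.]); return np.stack([np.cross(y,z),y,z],1)
E
python3 - <<'E'
from h import *
x,y,u,n=axes(PY); R=fwd(PY,20); print(R)
for lx,z in [(-.06,.12),(-.06,.035)]:
    p=PO+x*lx+y*.0195+np.array([0,0,z]); print(p,inc(p,R))
E
```

```text
[[-0.9393 -0.0279  0.3419]
 [-0.0262  0.9996  0.0095]
 [-0.342   0.     -0.9397]]
[ 0.571  -0.0172  0.12  ] (array([-0.011 ,  0.0001,  0.1199]), array([ -1.49, -19.71,  -4.85]))
[ 0.571  -0.0172  0.035 ] (array([-0.0105,  0.001 ,  0.2049]), array([ -1.49, -19.71,  -4.85]))
```

Request:
apply_moves(increments=[[[-0.01, 0, 0.03, -0.5, -7, -2], [-0.01, 0, 0.06, -1, -14, -4], [-0.01, 0, 0.09, -1.5, -19.7, -4.8], [-0.01, 0, 0.12, -1.5, -19.7, -4.8], [-0.01, 0.001, 0.15, -1.5, -19.7, -4.8], [-0.01, 0.001, 0.18, -1.5, -19.7, -4.8], [-0.01, 0.001, 0.2, -1.5, -19.7, -4.8], [-0.01, 0.001, 0.205, -1.5, -19.7, -4.8], [-0.01, 0.001, 0.205, -1.5, -19.7, -4.8], [-0.01, 0.001, 0.205, -1.5, -19.7, -4.8]]])

```text
t: 22.52
eef_pos: [0.5724, -0.0177, 0.0365]
eef_rot: [[-0.939, -0.021, 0.343], [-0.02, 1.0, 0.006], [-0.343, -0.001, -0.939]]
contact_force: [-0.1, -0.0, 1.0]
gripper_width: 0.0
```

Run:
```python
from h import *
x,y,u,n=axes(PY); R=fwd(PY,20)
for lx,z in [(-.022,.035),(-.014,.035)]:
    p=PO+x*lx+y*.0195+np.array([0,0,z]); print(p,inc(p,R))
c=cal('wrist');a=snap('wrist','w16.png')
```

```text
[ 0.609  -0.0161  0.035 ] (array([-0.0338,  0.0009,  0.014 ]), array([-0.18,  0.09, -0.37]))
[ 0.617  -0.0159  0.035 ] (array([-0.0413,  0.0009,  0.0167]), array([-0.18,  0.09, -0.37]))
```

View pics/w16.png

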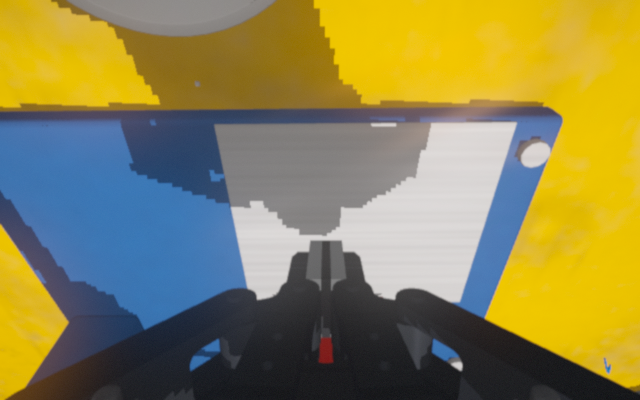

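Request:
apply_moves(increments=[[[-0.012, 0.001, 0.005, 0, 0, -0.3], [-0.024, 0.001, 0.01, 0, 0, -0.3], [-0.034, 0.001, 0.014, 0, 0, -0.3], [-0.034, 0.001, 0.014, 0, 0, -0.3], [-0.036, 0.001, 0.0147, 0, 0, -0.3], [-0.038, 0.001, 0.0154, 0, 0, -0.3], [-0.04, 0.001, 0.0161, 0, 0, -0.3], [-0.04, 0.001, 0.0161, 0, 0, -0.3]]])

```text
t: 23.23
eef_pos: [0.6155, -0.0159, 0.0352]
eef_rot: [[-0.939, -0.026, 0.344], [-0.025, 1.0, 0.006], [-0.344, -0.003, -0.939]]
contact_force: [-0.5, -0.9, 0.4]
gripper_width: 0.0001
```

Request:
apply_moves(increments=[[[-0.001, 0, 0.0003, 0, 0, 0], [-0.002, 0, 0.0007, 0, 0, 0], [-0.003, 0, 0.001, 0, 0, 0], [-0.003, 0, 0.001, 0, 0, 0]]])

```text
t: 23.57
eef_pos: [0.6181, -0.0158, 0.0348]
eef_rot: [[-0.939, -0.026, 0.342], [-0.025, 1.0, 0.006], [-0.343, -0.003, -0.94]]
contact_force: [-2.1, -0.4, 1.4]
gripper_width: 0.0001
```

Request:
apply_moves(increments=[[[-0.001, 0, 0.0003, 0, 0, 0], [-0.002, 0, 0.0007, 0, 0, 0], [-0.002, 0, 0.0007, 0, 0, 0], [-0.002, 0, 0.0007, 0, 0, 0]]])

```text
t: 23.9
eef_pos: [0.6186, -0.0157, 0.0346]
eef_rot: [[-0.94, -0.025, 0.34], [-0.025, 1.0, 0.006], [-0.34, -0.003, -0.94]]
contact_force: [-8.6, -0.2, 7.1]
gripper_width: 0.0001
```

Request:
apply_moves(increments=[[[-0.001, 0, 0.0003, 0, 0, 0], [-0.0015, 0, 0.0005, 0, 0, 0], [-0.0015, 0, 0.0005, 0, 0, 0]]])

```text
t: 24.15
eef_pos: [0.6188, -0.0157, 0.0344]
eef_rot: [[-0.941, -0.025, 0.338], [-0.024, 1.0, 0.006], [-0.338, -0.003, -0.941]]
contact_force: [-12.7, -0.6, 12.3]
gripper_width: 0.0003
```

Request:
apply_moves(increments=[[[0.01, 0, -0.003, 0, 0, 0], [0.03, 0, -0.01, 0, 0, 0], [0.06, 0, -0.02, 0, 0, 0], [0.09, 0, -0.05, 0, 0, 0], [0.09, 0, -0.08, 0, 0, 0], [0.09, 0, -0.11, 0, 0, 0], [0.09, 0, -0.14, 0, 0, 0], [0.09, 0, -0.14, 0, 0, 0], [0.09, 0, -0.14, 0, 0, 0], [0.09, 0, -0.14, 0, 0, 0]]])

```text
t: 24.98
eef_pos: [0.4898, -0.0188, 0.1357]
eef_rot: [[-0.939, -0.026, 0.344], [-0.025, 1.0, 0.006], [-0.344, -0.003, -0.939]]
contact_force: [-0.5, 0.1, -0.1]
gripper_width: 0.0001
```

Run:
```python
from h import *
o=get_obs();print(o['eef_pos'],o['joints'])
c=cal('wrist');np.savez('pics/w17.npz',*c);a=snap('wrist','w17.png')
x,y,u,n=axes(PY)
foot=PO+x*-.00483+y*.02+np.array([0,0,.0153])
for s in (-1,1):
  for t in (-1,1): 
    P=foot+y*.03*s+n*.005*t; print(s,t,'foot',proj(c,P),'top',proj(c,P+u*.15))
```

```text
[ 0.4898 -0.0188  0.1357] [-12.5549  -6.2059 -41.2165  35.3721   4.6483 -13.2491]
-1 -1 foot [294.1554 268.6016] top [280.9611 474.7262]
-1 1 foot [294.8979 273.7454] top [282.4174 475.3245]
1 -1 foot [359.4639 268.6303] top [372.8901 474.9138]
1 1 foot [358.7122 273.776 ] top [371.4132 475.5065]
```

View pics/w17.png

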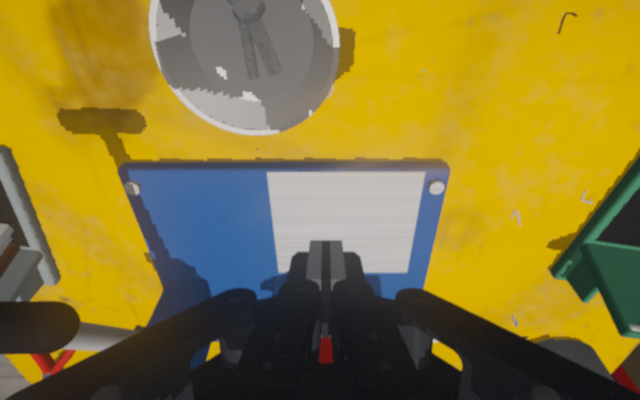

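Run:
```python
from h import *
print(inc([.535,-.017,.31],down(181.6)))
```

```text
(array([-0.1031,  0.0001, -0.149 ]), array([-0.14, 20.02, -0.11]))
```

Request:
apply_moves(increments=[[[-0.02, 0, -0.03, 0, 5, 0], [-0.04, 0, -0.06, 0, 10, 0], [-0.06, 0, -0.09, 0, 15, 0], [-0.08, 0, -0.12, 0, 20, 0], [-0.103, 0, -0.149, 0, 20, 0], [-0.103, 0, -0.149, 0, 20, 0], [-0.103, 0, -0.149, 0, 20, 0], [-0.103, 0, -0.149, 0, 20, 0], [-0.103, 0, -0.149, 0, 20, 0]]], claw=0.8)

```text
t: 25.78
eef_pos: [0.5336, -0.017, 0.3082]
eef_rot: [[-1.0, -0.026, -0.003], [-0.026, 1.0, -0.002], [0.003, -0.002, -1.0]]
contact_force: [-0.4, 0.3, -0.2]
gripper_width: 0.0766
```

Run:
```python
from h import *
o=get_obs();print(o['eef_pos'])
c=cal('wrist');np.savez('pics/w18.npz',*c);a=snap('wrist','w18.png');cv2.imwrite('pics/w18z.png',cv2.resize(a[170:330,240:410,::-1],None,fx=4.4,fy=3.6))
x,y,u,n=axes(PY)
foot=PO+x*-.00483+y*.02+np.array([0,0,.0153])
for s in (-1,1):
  for t in (-1,1): 
    P=foot+y*.03*s+n*.005*t; print(s,t,'foot',proj(c,P),'top',proj(c,P+u*.15))
```

```text
[ 0.5336 -0.017   0.3082]
-1 -1 foot [302.601  225.7148] top [293.4769 318.3846]
-1 1 foot [302.8639 232.0738] top [293.9778 325.8125]
1 -1 foot [349.3342 225.6593] top [358.5308 318.3339]
1 1 foot [349.0927 232.0202] top [358.0583 325.7646]
```

View pics/w18z.png

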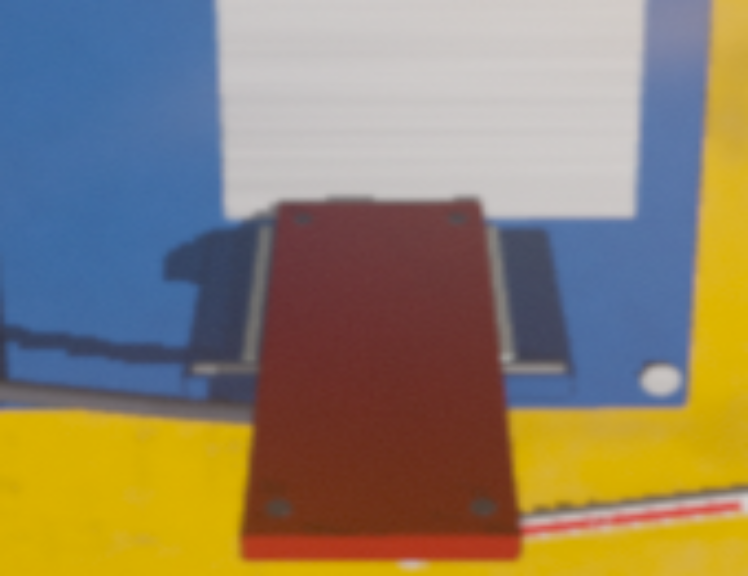

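Run:
```python
from h import *
x,y,u,n=axes(PY)
p=PO+x*-.130+y*-.112+np.array([0,0,.178]);print(p,inc(p,down(181.6)))
```

```text
[ 0.5047 -0.1506  0.178 ] (array([ 0.0318, -0.1326,  0.1306]), array([-0.1 , -0.18, -0.13]))
```

Request:
apply_moves(increments=[[[0.01, -0.035, 0, 0, -0.1, 0], [0.02, -0.07, 0, 0, -0.1, 0], [0.03, -0.105, 0.01, 0, -0.1, 0], [0.032, -0.132, 0.03, 0, -0.1, 0], [0.032, -0.1325, 0.06, 0, -0.1, 0], [0.032, -0.1325, 0.09, 0, -0.1, 0], [0.032, -0.1325, 0.11, 0, -0.1, 0], [0.032, -0.1325, 0.12, 0, -0.1, 0], [0.032, -0.1325, 0.12, 0, -0.1, 0], [0.032, -0.1325, 0.12, 0, -0.1, 0], [0.032, -0.1325, 0.12, 0, -0.1, 0]]], claw=-1)

```text
t: 26.75
eef_pos: [0.5077, -0.151, 0.1927]
eef_rot: [[-1.0, -0.026, 0.006], [-0.026, 1.0, -0.003], [-0.006, -0.003, -1.0]]
contact_force: [0.2, 0.3, 0.3]
gripper_width: 0.0002
```

Run:
```python
from h import *
x,y,u,n=axes(PY)
p=PO+x*-.130+y*-.112+np.array([0,0,.174]);print(p,inc(p,down(181.6)), get_obs()['gripper_width'])
c=cal('wrist');a=snap('wrist','w19.png')
for s in (-.032,.032): print(proj(c,PO+x*-.13+y*(-.112+s)+np.array([0,0,.16])))
```

```text
[ 0.5047 -0.1506  0.174 ] (array([0.0031, 0.0005, 0.0187]), array([-0.2 ,  0.32, -0.11])) 0.00015556832621758097
[266.7239 228.0039]
[389.603  227.9763]
```

View pics/w19.png

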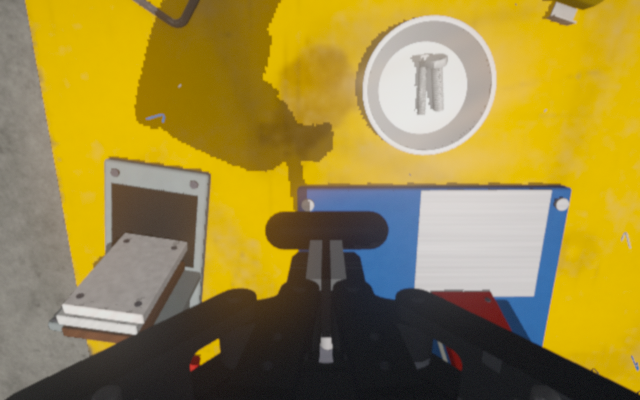

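Request:
apply_moves(increments=[[[0.003, 0, 0.015, -0.1, 0.3, 0], [0.005, 0, 0.025, -0.1, 0.3, 0], [0.014, 0, 0.046, -0.1, 0.3, 0], [0.021, 0, 0.072, -0.1, 0.3, 0], [0.023, 0, 0.098, -0.1, 0.3, 0], [0.021, 0, 0.122, -0.1, 0.3, 0], [0.021, 0, 0.122, -0.1, 0.3, 0], [0.021, 0, 0.122, -0.1, 0.3, 0]]])

```text
t: 27.47
eef_pos: [0.4853, -0.1524, 0.07]
eef_rot: [[-1.0, -0.025, -0.005], [-0.025, 1.0, -0.003], [0.005, -0.003, -1.0]]
contact_force: [-6.1, -1.6, 8.6]
gripper_width: -0.0002
```

Request:
apply_moves(increments=[[[0, 0, 0.002, 0, 0, 0], [0, 0, 0.003, 0, 0, 0], [0, 0, 0.003, 0, 0, 0]]])

```text
t: 27.72
eef_pos: [0.4857, -0.1524, 0.0683]
eef_rot: [[-1.0, -0.025, -0.003], [-0.025, 1.0, -0.003], [0.003, -0.003, -1.0]]
contact_force: [-5.8, -0.4, 12.0]
gripper_width: 0.0003
```

Request:
apply_moves(increments=[[[0, 0, 0.002, 0, 0, 0], [0, 0, 0.003, 0, 0, 0], [0, 0, 0.003, 0, 0, 0]]])

```text
t: 27.97
eef_pos: [0.4858, -0.1525, 0.0673]
eef_rot: [[-1.0, -0.026, -0.003], [-0.026, 1.0, -0.004], [0.003, -0.003, -1.0]]
contact_force: [-11.1, 2.3, 26.4]
gripper_width: 0.0
```

Run:
```python
from h import *
print(get_obs()['eef_pos'])
b=snap('scene','s20.png');cv2.imwrite('pics/s20z.png',cv2.resize(b[150:350,240:450,::-1],None,fx=3.4,fy=3))
```

```text
[ 0.4858 -0.1525  0.0673]
```

View pics/s20z.png

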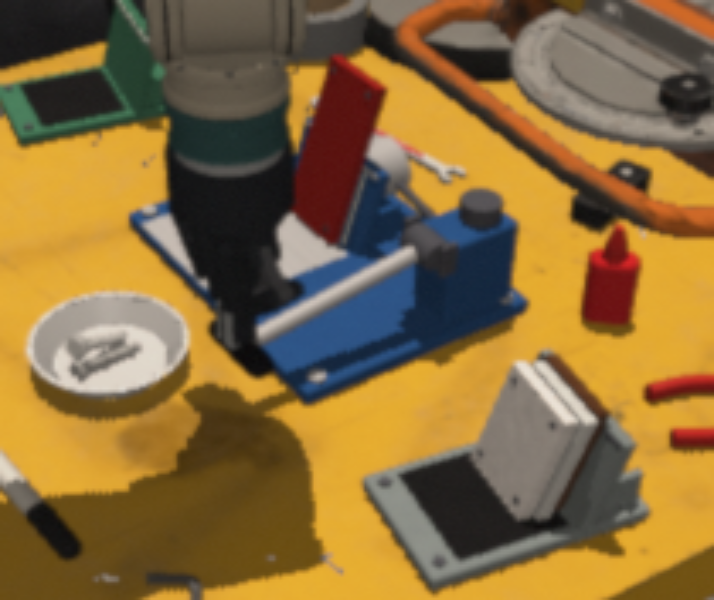

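Request:
apply_moves(increments=[[[0.002, 0, -0.028, 0, 0, 0], [0, 0, -0.054, 0, 0, 0], [-0.007, 0, -0.079, 0, 0, 0], [-0.018, 0, -0.103, 0, 0, 0], [-0.018, 0, -0.12, 0, 0, 0], [-0.018, 0, -0.12, 0, 0, 0], [-0.018, 0, -0.12, 0, 0, 0], [-0.018, 0, -0.12, 0, 0, 0], [-0.018, 0, -0.12, 0, 0, 0]]])

```text
t: 28.77
eef_pos: [0.5031, -0.1505, 0.1816]
eef_rot: [[-1.0, -0.026, -0.005], [-0.026, 1.0, 0.0], [0.005, 0.001, -1.0]]
contact_force: [-0.4, -0.5, 0.1]
gripper_width: -0.0005
```

Run:
```python
from h import *
o=get_obs();print(o['eef_pos'],o['contact_force'])
c=cal('wrist');a=snap('wrist','w21.png')
x,y,u,n=axes(PY)
for s in (-.032,.032): print(proj(c,PO+x*-.13+y*(-.112+s)+np.array([0,0,.16])))
print(inc(PO+x*-.130+y*-.112+np.array([0,0,.174]),down(181.6)))
```

```text
[ 0.5031 -0.1505  0.1816] [-0.3722 -0.4971  0.1378]
[262.1193 245.0909]
[391.5035 244.8352]
(array([-0.0016, -0.0001,  0.0075]), array([ 0.03, -0.27, -0.13]))
```

View pics/w21.png

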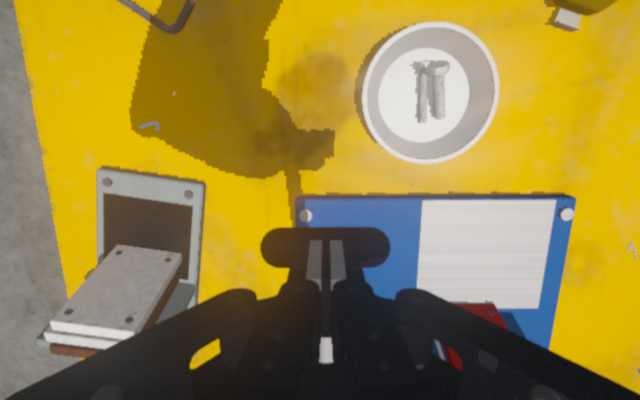

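Request:
apply_moves(increments=[[[0, 0, 0.015, 0, 0, 0], [0.011, 0, 0.041, 0, 0, 0], [0.018, 0, 0.066, 0, 0, 0], [0.02, 0, 0.092, 0, 0, 0], [0.018, 0, 0.115, 0, 0, 0], [0.018, 0, 0.12, 0, 0, 0], [0.018, 0, 0.12, 0, 0, 0], [0.018, 0, 0.12, 0, 0, 0], [0.018, 0, 0.12, 0, 0, 0]]])

```text
t: 29.57
eef_pos: [0.4851, -0.1528, 0.067]
eef_rot: [[-1.0, -0.025, -0.005], [-0.025, 1.0, -0.004], [0.005, -0.004, -1.0]]
contact_force: [-11.7, -0.0, 33.4]
gripper_width: -0.0
```

Request:
apply_moves(increments=[[[0.002, 0, -0.028, 0, 0, 0], [0, 0, -0.054, 0, 0, 0], [-0.007, 0, -0.079, 0, 0, 0], [-0.018, 0, -0.103, 0, 0, 0], [-0.018, 0, -0.12, 0, 0, 0], [-0.018, 0, -0.12, 0, 0, 0], [-0.018, 0, -0.12, 0, 0, 0], [-0.018, 0, -0.12, 0, 0, 0], [-0.018, 0, -0.12, 0, 0, 0], [-0.018, 0, -0.12, 0, 0, 0]]])

```text
t: 30.4
eef_pos: [0.503, -0.1505, 0.1812]
eef_rot: [[-1.0, -0.026, -0.005], [-0.026, 1.0, 0.001], [0.005, 0.001, -1.0]]
contact_force: [0.8, 0.8, -0.2]
gripper_width: -0.0001
```

33 N is more than needed; I'll trim the bottom by 1.5 mm for the next strokes.

Request:
apply_moves(increments=[[[0, 0, 0.015, 0, 0, 0], [0.011, 0, 0.041, 0, 0, 0], [0.018, 0, 0.066, 0, 0, 0], [0.02, 0, 0.092, 0, 0, 0], [0.018, 0, 0.113, 0, 0, 0], [0.018, 0, 0.1185, 0, 0, 0], [0.018, 0, 0.1185, 0, 0, 0], [0.018, 0, 0.1185, 0, 0, 0], [0.018, 0, 0.1185, 0, 0, 0]]])

```text
t: 31.15
eef_pos: [0.4851, -0.1528, 0.0674]
eef_rot: [[-1.0, -0.025, -0.005], [-0.025, 1.0, -0.004], [0.005, -0.004, -1.0]]
contact_force: [-10.0, -0.2, 25.7]
gripper_width: 0.0001
```

Request:
apply_moves(increments=[[[0.002, 0, -0.0265, 0, 0, 0], [0, 0, -0.0525, 0, 0, 0], [-0.007, 0, -0.0775, 0, 0, 0], [-0.018, 0, -0.1015, 0, 0, 0], [-0.018, 0, -0.1185, 0, 0, 0], [-0.018, 0, -0.1185, 0, 0, 0], [-0.018, 0, -0.1185, 0, 0, 0], [-0.018, 0, -0.1185, 0, 0, 0], [-0.018, 0, -0.1185, 0, 0, 0], [-0.018, 0, -0.1185, 0, 0, 0]]])

```text
t: 31.98
eef_pos: [0.503, -0.1505, 0.1812]
eef_rot: [[-1.0, -0.026, -0.005], [-0.026, 1.0, 0.001], [0.005, 0.001, -1.0]]
contact_force: [0.2, -0.3, -0.7]
gripper_width: -0.0001
```

Request:
apply_moves(increments=[[[0, 0, 0.015, 0, 0, 0], [0.011, 0, 0.041, 0, 0, 0], [0.018, 0, 0.066, 0, 0, 0], [0.02, 0, 0.092, 0, 0, 0], [0.018, 0, 0.113, 0, 0, 0], [0.018, 0, 0.1185, 0, 0, 0], [0.018, 0, 0.1185, 0, 0, 0], [0.018, 0, 0.1185, 0, 0, 0], [0.018, 0, 0.1185, 0, 0, 0]]])

```text
t: 32.73
eef_pos: [0.4851, -0.1528, 0.0674]
eef_rot: [[-1.0, -0.025, -0.005], [-0.025, 1.0, -0.004], [0.005, -0.004, -1.0]]
contact_force: [-9.8, -0.9, 25.1]
gripper_width: 0.0002
```

Request:
apply_moves(increments=[[[0.002, 0, -0.0265, 0, 0, 0], [0, 0, -0.0525, 0, 0, 0], [-0.007, 0, -0.0775, 0, 0, 0], [-0.018, 0, -0.1015, 0, 0, 0], [-0.018, 0, -0.1185, 0, 0, 0], [-0.018, 0, -0.1185, 0, 0, 0], [-0.018, 0, -0.1185, 0, 0, 0], [-0.018, 0, -0.1185, 0, 0, 0], [-0.018, 0, -0.1185, 0, 0, 0], [-0.018, 0, -0.1185, 0, 0, 0]]])

```text
t: 33.57
eef_pos: [0.503, -0.1505, 0.1813]
eef_rot: [[-1.0, -0.026, -0.005], [-0.026, 1.0, 0.001], [0.005, 0.001, -1.0]]
contact_force: [-0.6, -0.1, 0.1]
gripper_width: -0.0001
```

Run:
```python
from h import *
a=snap('wrist','w22.png');b=snap('scene','s22.png')
cv2.imwrite('pics/s22z.png',cv2.resize(b[150:350,240:450,::-1],None,fx=3.4,fy=3))
```

```text
(no output)
```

View pics/s22z.png

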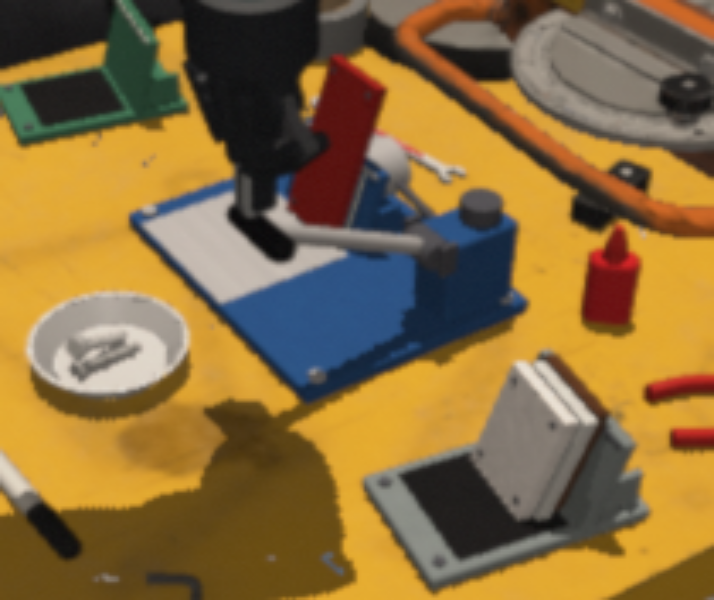

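View pics/w22.png

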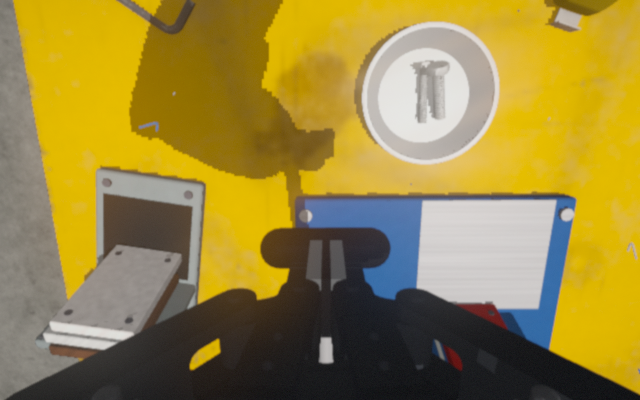

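Run:
```python
from h import *
x,y,u,n=axes(PY);R=pinch(PY)
foot=PO+x*-.00483+y*.0195+np.array([0,0,.0153]); top=foot+u*.15
print(inc(top+u*.09,R))
```

```text
(array([-0.1878,  0.1321, -0.0659]), array([11.62, 11.57, 89.32]))
```

Request:
apply_moves(increments=[[[0, 0, -0.03, 0, 0, 0], [0, 0, -0.06, 0, 0, 0], [-0.01, 0.01, -0.08, 1, 1, 7], [-0.03, 0.02, -0.085, 2, 2, 14], [-0.05, 0.035, -0.085, 2.8, 2.8, 21], [-0.07, 0.05, -0.085, 3.7, 3.6, 28], [-0.09, 0.065, -0.085, 4.6, 4.5, 35], [-0.11, 0.08, -0.085, 5.5, 5.4, 42], [-0.13, 0.095, -0.08, 6.4, 6.3, 49], [-0.15, 0.11, -0.08, 7.3, 7.2, 56], [-0.17, 0.12, -0.08, 8.2, 8.1, 63], [-0.188, 0.132, -0.07, 9.1, 9, 70]]], claw=-0.2)

```text
t: 34.67
eef_pos: [0.6911, -0.0134, 0.2538]
eef_rot: [[-0.353, 0.913, -0.204], [0.935, 0.352, -0.043], [0.032, -0.206, -0.978]]
contact_force: [0.4, -0.2, 0.0]
gripper_width: 0.0342
```

Run:
```python
from h import *
x,y,u,n=axes(PY);R=pinch(PY)
foot=PO+x*-.00483+y*.0195+np.array([0,0,.0153]); top=foot+u*.15
print(inc(top+u*.08,R))
```

```text
(array([ 0.0009, -0.0018,  0.0171]), array([ 2.79,  2.66, 18.98]))
```

Request:
apply_moves(increments=[[[0.001, -0.002, 0.005, 0.9, 0.9, 6], [0.001, -0.002, 0.01, 1.8, 1.8, 12], [0.001, -0.002, 0.017, 2.8, 2.7, 19], [0.001, -0.002, 0.017, 2.8, 2.7, 19], [0.001, -0.002, 0.017, 2.8, 2.7, 19], [0.001, -0.002, 0.017, 2.8, 2.7, 19], [0.001, -0.002, 0.017, 2.8, 2.7, 19]]])

```text
t: 35.25
eef_pos: [0.6836, -0.0147, 0.2373]
eef_rot: [[-0.035, 0.965, -0.26], [0.999, 0.034, -0.007], [0.002, -0.26, -0.966]]
contact_force: [-1.0, -0.6, -0.4]
gripper_width: 0.0343
```

Run:
```python
from h import *
x,y,u,n=axes(PY);R=pinch(PY)
foot=PO+x*-.00483+y*.0195+np.array([0,0,.0153]); top=foot+u*.15
print(inc(top+u*.08,R),inc(top-u*.041,R))
c=cal('wrist');a=snap('wrist','w23.png')
cv2.imwrite('pics/w23z.png',cv2.resize(a[100:290,260:450,::-1],None,fx=4,fy=3.1))
for s in (-1,1):
  for t in (-1,1): 
    P=foot+y*.03*s+n*.005*t; print(s,t,'foot',proj(c,P),'top',proj(c,P+u*.15))
```

```text
(array([ 0.0007,  0.002 , -0.0006]), array([-0.07, -0.03,  0.41])) (array([0.0006, 0.0021, 0.1204]), array([-0.07, -0.03,  0.41]))
-1 -1 foot [323.8785 191.6622] top [322.2951 247.4502]
-1 1 foot [333.2052 191.738 ] top [337.2439 247.5725]
1 -1 foot [324.2579 135.1141] top [322.8069 158.3565]
1 1 foot [333.9871 135.1927] top [338.8175 158.4862]
```

View pics/w23z.png

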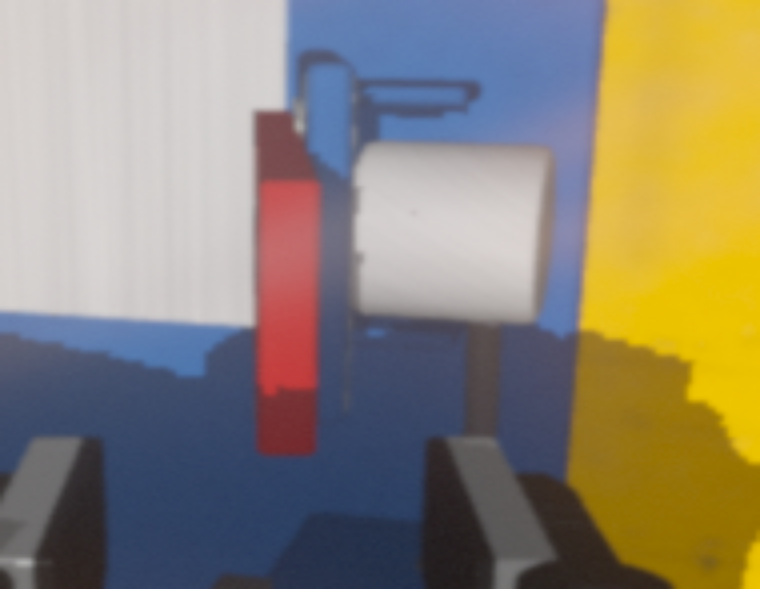

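Request:
apply_moves(increments=[[[0.001, 0.003, 0.02, 0, 0, 0.4], [0.001, 0.003, 0.04, 0, 0, 0.4], [0.001, 0.003, 0.06, 0, 0, 0.4], [0.001, 0.003, 0.08, 0, 0, 0.4], [0.001, 0.003, 0.1, 0, 0, 0.4], [0.001, 0.003, 0.115, 0, 0, 0.4], [0.001, 0.003, 0.12, 0, 0, 0.4], [0.001, 0.003, 0.12, 0, 0, 0.4], [0.001, 0.003, 0.12, 0, 0, 0.4], [0.001, 0.003, 0.12, 0, 0, 0.4]]])

```text
t: 36.13
eef_pos: [0.6563, -0.0145, 0.1217]
eef_rot: [[-0.026, 0.966, -0.258], [1.0, 0.026, -0.007], [-0.0, -0.258, -0.966]]
contact_force: [0.7, -0.2, -0.2]
gripper_width: 0.0343
```

Request:
apply_moves(increments=[[[0, 0, 0, 0, 0, 0], [0, 0, 0, 0, 0, 0], [0, 0, 0, 0, 0, 0], [0, 0, 0, 0, 0, 0], [0, 0, 0, 0, 0, 0], [0, 0, 0, 0, 0, 0], [0, 0, 0, 0, 0, 0]]], claw=-1, grip_force=80)

```text
t: 36.72
eef_pos: [0.6555, -0.0145, 0.1215]
eef_rot: [[-0.026, 0.965, -0.26], [1.0, 0.025, -0.007], [0.0, -0.26, -0.966]]
contact_force: [1.0, -0.1, 5.4]
gripper_width: 0.009
```

Run:
```python
from h import *
x,y,u,n=axes(PY);o=get_obs()
foot=PO+x*-.00483+y*.0195+np.array([0,0,.0153]); d=o['eef_pos']-foot
print(d@u,d@y,d@n,o['contact_force'],o['eef_pos'])
c=cal('wrist');a=snap('wrist','w24.png')
```

```text
0.11019891818772865 0.0002875359579427695 0.0008978812622457352 [ 0.9903 -0.0861  5.4389] [ 0.6555 -0.0145  0.1215]
```

View pics/w24.png

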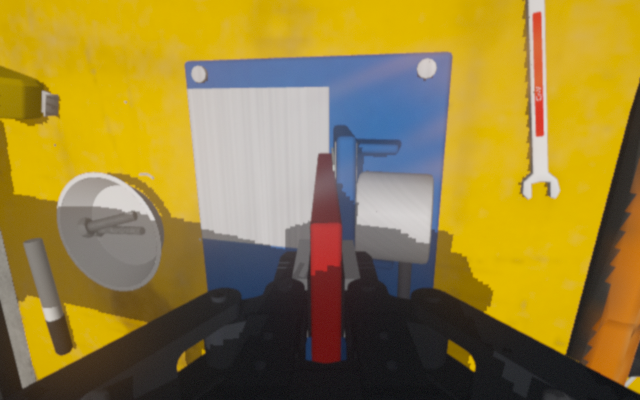

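Request:
apply_moves(increments=[[[0, -0.004, -0.001, 0, 0, 0], [0, -0.009, -0.002, 0, 0, 0], [0, -0.016, -0.004, 0, 0, 0], [0, -0.025, -0.01, 0, 0, 0], [0, -0.035, -0.025, 0, 0, 0], [0, -0.045, -0.045, 0, 0, 0], [0, -0.055, -0.065, 0, 0, 0], [0, -0.065, -0.085, 0, 0, 0], [0, -0.07, -0.105, 0, 0, 0], [0, -0.075, -0.12, 0, 0, 0], [0, -0.075, -0.12, 0, 0, 0]]])

```text
t: 37.68
eef_pos: [0.6154, -0.0158, 0.2614]
eef_rot: [[-0.026, 0.967, -0.253], [1.0, 0.025, -0.008], [-0.001, -0.253, -0.967]]
contact_force: [1.0, -0.3, -1.2]
gripper_width: 0.009
```

Run:
```python
from h import *
p,R=place(NO,NY,.012,-.06,0,.13,.110); print(p,inc(p,R),get_obs()['gripper_width'],get_obs()['contact_force'])
```

```text
[0.5568 0.2618 0.2495] (array([ 0.2791, -0.0467,  0.0242]), array([0.35, 2.59, 9.56])) 0.00903275028134714 [ 0.9515 -0.3142 -1.2219]
```

Request:
apply_moves(increments=[[[0.015, -0.01, 0, 0, 0.2, 1], [0.035, -0.02, 0, 0.1, 0.5, 2], [0.06, -0.03, 0, 0.1, 0.8, 3], [0.085, -0.04, 0, 0.2, 1.1, 4], [0.11, -0.047, 0, 0.2, 1.4, 5], [0.135, -0.047, 0, 0.2, 1.6, 6], [0.16, -0.047, 0, 0.3, 1.9, 7], [0.185, -0.047, 0, 0.3, 2.2, 8], [0.21, -0.047, 0, 0.3, 2.5, 9], [0.235, -0.047, 0, 0.35, 2.6, 9.6], [0.26, -0.047, 0.01, 0.35, 2.6, 9.6], [0.279, -0.047, 0.02, 0.35, 2.6, 9.6]]])

```text
t: 38.68
eef_pos: [0.5558, 0.2638, 0.2486]
eef_rot: [[0.146, 0.954, -0.263], [0.989, -0.141, 0.04], [0.001, -0.266, -0.964]]
contact_force: [0.2, -0.8, -2.1]
gripper_width: 0.009
```

Run:
```python
from h import *
p,R=place(NO,NY,.012,-.05,0,.05,.110); print(p,inc(p,R),get_obs()['gripper_width'],get_obs()['contact_force'])
```

```text
[0.5667 0.2604 0.1695] (array([-0.0019,  0.0319,  0.0732]), array([-0.42, -0.04,  0.01])) 0.009002440346684938 [ 0.2338 -0.7876 -2.0786]
```

Request:
apply_moves(increments=[[[-0.002, 0.006, 0.015, -0.2, 0, 0], [-0.002, 0.012, 0.03, -0.4, 0, 0], [-0.002, 0.02, 0.048, -0.4, 0, 0], [-0.002, 0.028, 0.063, -0.4, 0, 0], [-0.002, 0.032, 0.073, -0.4, 0, 0], [-0.002, 0.032, 0.073, -0.4, 0, 0], [-0.002, 0.032, 0.073, -0.4, 0, 0], [-0.002, 0.032, 0.073, -0.4, 0, 0], [-0.002, 0.032, 0.073, -0.4, 0, 0], [-0.002, 0.032, 0.073, -0.4, 0, 0]]])

```text
t: 39.52
eef_pos: [0.5678, 0.2586, 0.171]
eef_rot: [[0.147, 0.956, -0.255], [0.989, -0.142, 0.039], [0.001, -0.258, -0.966]]
contact_force: [0.2, -0.4, -1.4]
gripper_width: 0.0091
```

Run:
```python
from h import *
p,R=place(NO,NY,.012,-.05,0,.05,.110); print(p,inc(p,R))
o=get_obs();c=cal('wrist');np.savez('pics/w25.npz',*c);np.savez('pics/o25.npz',p=o['eef_pos'],R=o['eef_rot']);a=snap('wrist','w25.png');cv2.imwrite('pics/w25z.png',cv2.resize(a[90:290,290:480,::-1],None,fx=4,fy=3))
x,y,u,n=axes(NY)
for n_,l in [('wallbase',[(0,.048,.012),(0,-.048,.012)]),('walltop',[(.0207,.048,.0893),(.0207,-.048,.0893)]),('corner',[(-.099,.048,.012),(.051,.048,.012)])]:
  for q in l: print(n_,proj(c,NO+x*q[0]+y*q[1]+np.array([0,0,q[2]])))
```

```text
[0.5667 0.2604 0.1695] (array([ 0.0016, -0.0009,  0.0018]), array([ 0.04, -0.06, -0.03]))
wallbase [409.0741 120.9611]
wallbase [402.2147 234.4449]
walltop [440.059  129.0569]
walltop [427.5369 279.3002]
corner [291.4478 119.2138]
corner [478.0409 121.9856]
```

View pics/w25.png

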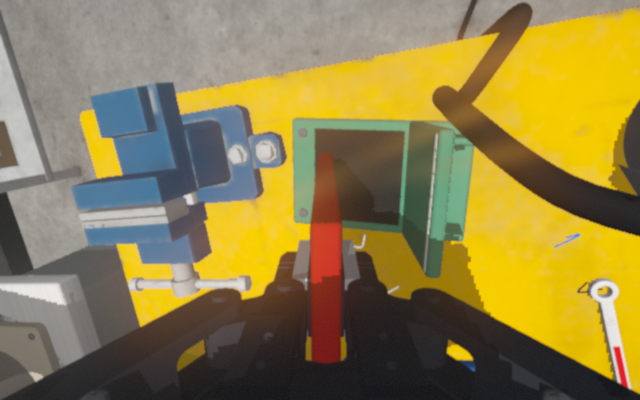

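View pics/w25z.png

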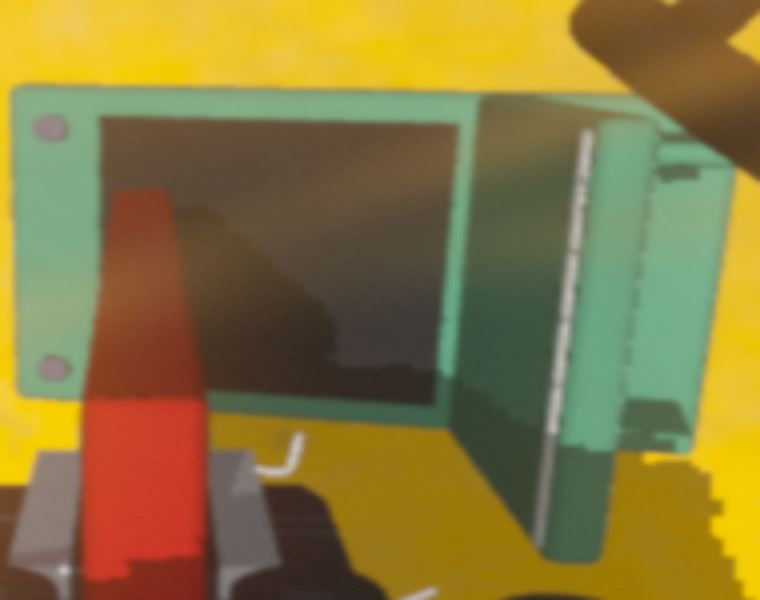

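Run:
```python
from h import *
f=np.load('pics/w25.npz'); c=(f['arr_0'],f['arr_1'],f['arr_2'])
x,y,u,n=axes(NY); loc=lambda p:np.array([(p-NO)@x,(p-NO)@y,p[2]])
for q in [(409.6,121.4),(402.1,232.3),(292.6,119),(295.1,221.4)]: print(loc(onz(c,*q,.012)))
for q in [(437,132.4),(424.6,272.4)]: print(loc(onz(c,*q,.0893)))
g=np.load('pics/o25.npz'); T=g['p'];Rt=g['R']; foot=T+Rt[:,2]*.110; print('foot',loc(foot),loc(T))
# measured panel +y edge
for q,P in [((290+83/4-.4,90+398/3-.3),T-Rt[:,2]*.04),((290+207/4-.4,90+398/3-.3),T-Rt[:,2]*.04),((290+117/4-.4,90+188/3-.3),foot),((290+167/4-.4,90+188/3-.3),foot)]:
    print(q,loc(onz(c,*q,P[2])))
p,R=place(NO,NY,.012,-.007,-.001,.006,.110); print(inc(p,R))
```

```text
[0.0004 0.0477 0.012 ]
[-0.0002 -0.046   0.012 ]
[-0.0979  0.0482  0.012 ]
[-0.0979 -0.0449  0.012 ]
[0.0192 0.0461 0.0893]
[ 0.0185 -0.0434  0.0893]
foot [-0.0535 -0.0015  0.0648] [-0.0251 -0.0016  0.171 ]
(310.35, 222.36666666666665) [-0.0203  0.028   0.2097]
(341.35, 222.36666666666665) [-0.0105  0.0289  0.2097]
(318.85, 152.36666666666665) [-0.0593  0.0281  0.0648]
(331.35, 152.36666666666665) [-0.0502  0.0285  0.0648]
(array([0.0006, 0.0521, 0.033 ]), array([ 0.03, -0.05, -0.03]))
```

Request:
apply_moves(increments=[[[0.002, 0.008, 0.005, 0, 0, 0], [0.0026, 0.016, 0.01, 0, 0, 0], [0.0026, 0.024, 0.015, 0, 0, 0], [0.0026, 0.032, 0.02, 0, 0, 0], [0.0026, 0.039, 0.025, 0, 0, 0], [0.0026, 0.046, 0.029, 0, 0, 0], [0.0026, 0.052, 0.033, 0, 0, 0], [0.0026, 0.052, 0.033, 0, 0, 0], [0.0026, 0.052, 0.033, 0, 0, 0], [0.0026, 0.052, 0.033, 0, 0, 0], [0.0026, 0.052, 0.033, 0, 0, 0]]])

```text
t: 40.48
eef_pos: [0.6086, 0.255, 0.1248]
eef_rot: [[0.147, 0.955, -0.257], [0.989, -0.142, 0.038], [0.0, -0.26, -0.966]]
contact_force: [-0.8, -0.1, -2.6]
gripper_width: 0.0095
```

Run:
```python
from h import *
p,R=place(NO,NY,.012,-.002,.001,.001,.110); print(inc(p,R),get_obs()['contact_force'])
a=snap('wrist','w26.png');cv2.imwrite('pics/w26z.png',cv2.resize(a[90:290,280:470,::-1],None,fx=4,fy=3))
```

```text
(array([0.0002, 0.0067, 0.0026]), array([-0.06, -0.02, -0.04])) [-0.7949 -0.1091 -2.6206]
```

View pics/w26z.png

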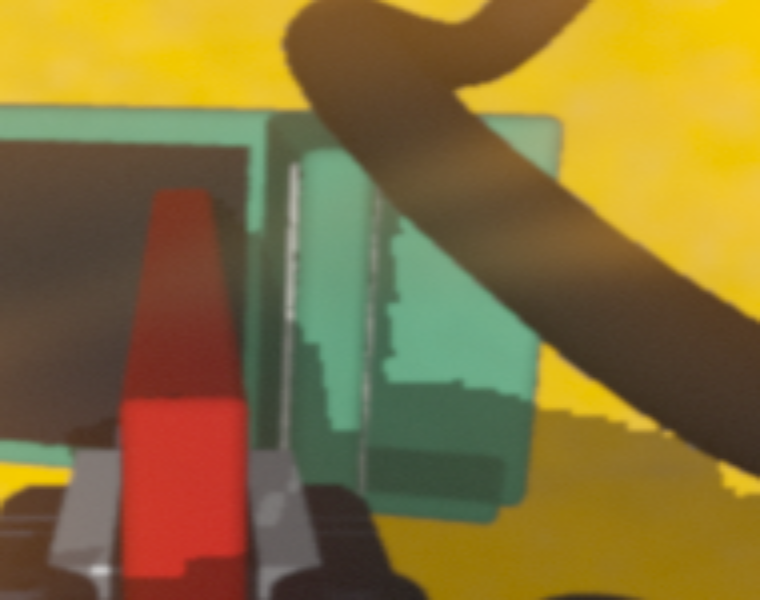

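Request:
apply_moves(increments=[[[0, 0.002, 0.001, 0, 0, 0], [0, 0.004, 0.002, 0, 0, 0], [0, 0.0065, 0.0025, 0, 0, 0], [0, 0.0065, 0.0025, 0, 0, 0], [0, 0.0065, 0.0025, 0, 0, 0], [0, 0.0065, 0.0025, 0, 0, 0]]])

```text
t: 41.03
eef_pos: [0.6142, 0.254, 0.1201]
eef_rot: [[0.147, 0.955, -0.258], [0.989, -0.142, 0.038], [-0.0, -0.26, -0.965]]
contact_force: [-0.1, 1.0, -1.3]
gripper_width: 0.0089
```

Request:
apply_moves(increments=[[[0, 0, 0.0005, 0, 0, 0], [0, 0, 0.001, 0, 0, 0], [0, 0, 0.001, 0, 0, 0], [0, 0, 0.001, 0, 0, 0]]])

```text
t: 41.37
eef_pos: [0.6141, 0.2541, 0.1197]
eef_rot: [[0.147, 0.955, -0.257], [0.989, -0.142, 0.038], [0.0, -0.26, -0.966]]
contact_force: [-0.2, -0.7, 0.8]
gripper_width: 0.0089
```

Run:
```python
from h import *
p,R=place(NO,NY,.012,0,.001,0,.110); print(inc(p,R),get_obs()['contact_force'])
```

```text
(array([ 0.0003,  0.0021, -0.0004]), array([-0.05, -0.02, -0.04])) [-0.2008 -0.7102  0.8247]
```

Request:
apply_moves(increments=[[[0, 0.001, -0.0003, 0, 0, 0], [0, 0.002, -0.0005, 0, 0, 0], [0, 0.003, -0.0008, 0, 0, 0], [0, 0.003, -0.0008, 0, 0, 0]]])

```text
t: 41.7
eef_pos: [0.6161, 0.2538, 0.1194]
eef_rot: [[0.147, 0.954, -0.26], [0.989, -0.142, 0.039], [0.0, -0.262, -0.965]]
contact_force: [-2.6, 0.6, 3.3]
gripper_width: 0.0088
```

Request:
apply_moves(increments=[[[0, 0.0005, -0.0001, 0, 0, 0], [0, 0.001, -0.0002, 0, 0, 0], [0, 0.001, -0.0002, 0, 0, 0], [0, 0.001, -0.0002, 0, 0, 0]]])

```text
t: 42.03
eef_pos: [0.6166, 0.2537, 0.1194]
eef_rot: [[0.147, 0.954, -0.26], [0.989, -0.142, 0.039], [-0.0, -0.263, -0.965]]
contact_force: [-5.4, 3.0, 4.2]
gripper_width: 0.0092
```

Run:
```python
from h import *
p,R=place(NO,NY,.012,0,.001,0,.110); print(inc(p,R),get_obs()['contact_force'],get_obs()['wrist_torque'])
a=snap('wrist','w27.png');cv2.imwrite('pics/w27z.png',cv2.resize(a[90:290,280:470,::-1],None,fx=4,fy=3))
```

```text
(array([ 0.0003, -0.0003, -0.0001]), array([-0.26, -0.01, -0.05])) [-5.3931  3.0312  4.2306] [ 0.2542  1.4606 -0.0201]
```

View pics/w27z.png

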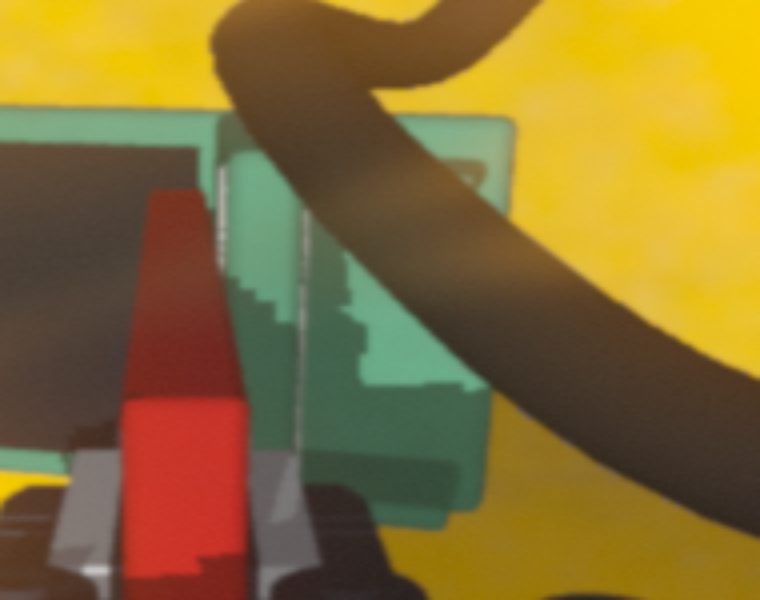

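Request:
apply_moves(increments=[[[0, 0, 0, 0, 0, 0], [0, 0, 0, 0, 0, 0], [0, 0, 0, 0, 0, 0], [0, 0, 0, 0, 0, 0], [0, 0, 0, 0, 0, 0]]], claw=-0.5)

```text
t: 42.5
eef_pos: [0.6186, 0.2533, 0.119]
eef_rot: [[0.147, 0.955, -0.256], [0.989, -0.142, 0.038], [-0.0, -0.259, -0.966]]
contact_force: [0.4, -0.7, 0.4]
gripper_width: 0.0215
```

Request:
apply_moves(increments=[[[0, 0, -0.01, 0, 0, 0], [0, 0, -0.025, 0, 0, 0], [0, 0, -0.05, 0, 0, 0], [0, 0, -0.08, 0, 0, 0], [0, 0, -0.11, 0, 0, 0], [0, 0, -0.12, 0, 0, 0], [0, 0, -0.12, 0, 0, 0], [0, 0, -0.12, 0, 0, 0], [0, 0, -0.12, 0, 0, 0], [0, 0, -0.12, 0, 0, 0]]])

```text
t: 43.33
eef_pos: [0.6475, 0.2486, 0.2327]
eef_rot: [[0.147, 0.954, -0.261], [0.989, -0.142, 0.037], [-0.002, -0.264, -0.965]]
contact_force: [-1.0, -0.2, 0.2]
gripper_width: 0.0211
```

Run:
```python
from h import *
o=get_obs();print(o['eef_pos'],o['joints'])
c=cal('wrist');np.savez('pics/w28.npz',*c);a=snap('wrist','w28.png');cv2.imwrite('pics/w28z.png',cv2.resize(a[100:290,260:450,::-1],None,fx=4,fy=3.1))
x,y,u,n=axes(NY)
foot=NO+x*-.00483+y*.001+np.array([0,0,.0133])
for s in (-1,1):
  for t in (-1,1): 
    P=foot+y*.03*s+n*.005*t; print(s,t,'foot',proj(c,P),'top',proj(c,P+u*.15))
for yy in (.048,.03): print(proj(c,NO+y*yy+[0,0,.012]))
```

```text
[0.6475 0.2486 0.2327] [ 13.3367  33.1645  22.5622  93.6917   5.5317 111.0916]
-1 -1 foot [321.8156 191.4291] top [318.0246 247.9835]
-1 1 foot [331.1888 191.4407] top [333.0868 248.0177]
1 -1 foot [321.625  134.5939] top [317.4361 158.2485]
1 1 foot [331.4083 134.596 ] top [333.5863 158.2588]
[331.4758 117.5739]
[331.4062 135.5836]
```

View pics/w28z.png

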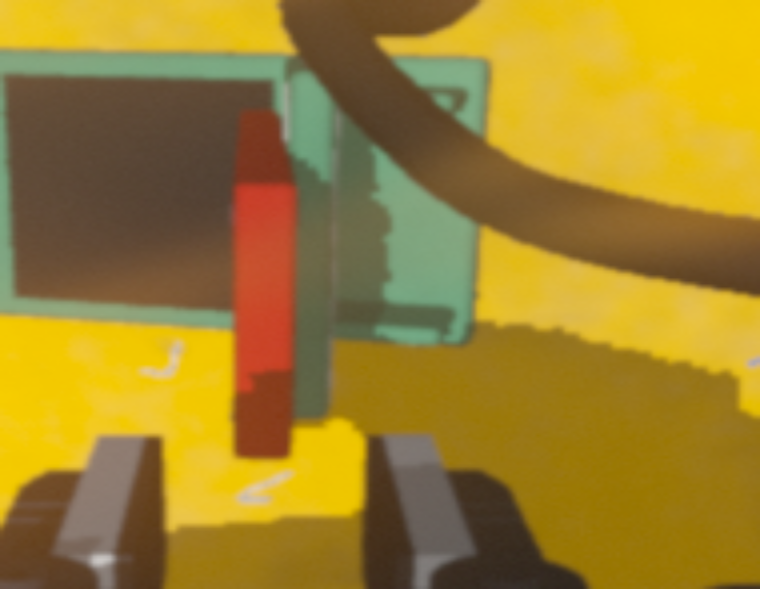

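Run:
```python
from h import *
x,y,u,n=axes(NY)
print(inc(NO+x*-.075+y*.001+np.array([0,0,.24]),fwd(NY,0)))
```

```text
(array([ 0.0007, -0.1276,  0.0274]), array([-12.08, -11.94, -89.46]))
```

Request:
apply_moves(increments=[[[0, -0.02, 0.004, -1, -1, -7], [0, -0.04, 0.008, -2, -2, -14], [0, -0.06, 0.012, -3, -3, -21], [0, -0.08, 0.016, -4, -4, -28], [0, -0.1, 0.02, -5, -5, -35], [0, -0.127, 0.027, -6, -6, -42], [0, -0.127, 0.027, -7, -7, -49], [0, -0.127, 0.027, -8, -8, -56], [0, -0.127, 0.027, -9, -9, -63], [0, -0.127, 0.027, -10, -10, -70], [0, -0.127, 0.027, -11, -11, -77], [0, -0.127, 0.027, -12, -12, -84]]], claw=-1)

```text
t: 44.38
eef_pos: [0.5194, 0.2678, 0.2406]
eef_rot: [[-0.973, 0.232, 0.003], [0.232, 0.973, -0.014], [-0.006, -0.013, -1.0]]
contact_force: [-0.2, 0.5, 0.6]
gripper_width: -0.0002
```

Run:
```python
from h import *
x,y,u,n=axes(NY)
print(get_obs()['eef_pos'],inc(NO+x*-.06+y*.001+np.array([0,0,.033]),fwd(NY,20)))
```

```text
[0.5194 0.2678 0.2406] (array([-0.0128,  0.0045,  0.2077]), array([ -1.62, -19.65,  -4.83]))
```

Request:
apply_moves(increments=[[[-0.005, 0.002, 0.03, -0.5, -7, -2], [-0.008, 0.004, 0.06, -1, -14, -4], [-0.012, 0.0045, 0.09, -1.6, -19.6, -4.8], [-0.012, 0.0045, 0.12, -1.6, -19.6, -4.8], [-0.012, 0.0045, 0.15, -1.6, -19.6, -4.8], [-0.012, 0.0045, 0.18, -1.6, -19.6, -4.8], [-0.012, 0.0045, 0.2, -1.6, -19.6, -4.8], [-0.012, 0.0045, 0.2075, -1.6, -19.6, -4.8], [-0.012, 0.0045, 0.2075, -1.6, -19.6, -4.8], [-0.012, 0.0045, 0.2075, -1.6, -19.6, -4.8]]])

```text
t: 45.22
eef_pos: [0.5341, 0.2665, 0.0343]
eef_rot: [[-0.929, 0.153, 0.338], [0.144, 0.988, -0.052], [-0.342, -0.0, -0.94]]
contact_force: [1.0, -0.2, 0.2]
gripper_width: -0.0004
```

Run:
```python
from h import *
x,y,u,n=axes(NY)
for lx in (-.022,-.015): print(get_obs()['eef_pos'],inc(NO+x*lx+y*.001+np.array([0,0,.033]),fwd(NY,20)))
```

```text
[0.5341 0.2665 0.0343] (array([-0.0348, -0.0001,  0.0141]), array([-0.15, -0.01, -0.38]))
[0.5341 0.2665 0.0343] (array([-0.0414, -0.    ,  0.0165]), array([-0.15, -0.01, -0.38]))
```

Request:
apply_moves(increments=[[[-0.012, 0, 0.005, 0, 0, -0.3], [-0.024, 0, 0.01, 0, 0, -0.3], [-0.034, 0, 0.014, 0, 0, -0.3], [-0.036, 0, 0.0147, 0, 0, -0.3], [-0.038, 0, 0.0154, 0, 0, -0.3], [-0.04, 0, 0.0161, 0, 0, -0.3], [-0.0415, 0, 0.0166, 0, 0, -0.3], [-0.0415, 0, 0.0166, 0, 0, -0.3]]])

```text
t: 45.88
eef_pos: [0.5785, 0.2596, 0.0331]
eef_rot: [[-0.929, 0.148, 0.338], [0.139, 0.989, -0.052], [-0.342, -0.001, -0.94]]
contact_force: [0.7, 0.7, -0.0]
gripper_width: -0.0002
```

Request:
apply_moves(increments=[[[-0.001, 0, 0.0003, 0, 0, 0], [-0.002, 0, 0.0007, 0, 0, 0], [-0.002, 0, 0.0007, 0, 0, 0], [-0.002, 0, 0.0007, 0, 0, 0]]])

```text
t: 46.22
eef_pos: [0.58, 0.2594, 0.0329]
eef_rot: [[-0.93, 0.148, 0.338], [0.139, 0.989, -0.052], [-0.342, -0.002, -0.94]]
contact_force: [-1.4, -0.0, 0.5]
gripper_width: 0.0001
```

Request:
apply_moves(increments=[[[-0.001, 0, 0.0003, 0, 0, 0], [-0.0015, 0, 0.0005, 0, 0, 0], [-0.0015, 0, 0.0005, 0, 0, 0], [-0.0015, 0, 0.0005, 0, 0, 0]]])

```text
t: 46.55
eef_pos: [0.5805, 0.2593, 0.0327]
eef_rot: [[-0.93, 0.147, 0.336], [0.138, 0.989, -0.052], [-0.34, -0.002, -0.941]]
contact_force: [-6.1, 0.4, 4.4]
gripper_width: -0.0
```

Request:
apply_moves(increments=[[[-0.001, 0, 0.0003, 0, 0, 0], [-0.0015, 0, 0.0005, 0, 0, 0], [-0.0015, 0, 0.0005, 0, 0, 0]]])

```text
t: 46.8
eef_pos: [0.5809, 0.2593, 0.0326]
eef_rot: [[-0.931, 0.146, 0.334], [0.137, 0.989, -0.051], [-0.338, -0.002, -0.941]]
contact_force: [-9.4, 1.6, 7.7]
gripper_width: -0.0002
```

Request:
apply_moves(increments=[[[0.01, 0, -0.003, 0, 0, 0], [0.03, 0, -0.01, 0, 0, 0], [0.06, 0, -0.02, 0, 0, 0], [0.07, 0, -0.05, 0, 3, 0], [0.07, 0, -0.08, 0, 8, 0], [0.06, 0, -0.12, 0, 13, 0], [0.05, 0, -0.16, 0, 18, 0], [0.04, 0, -0.2, 0, 20, 0], [0.02, 0, -0.24, 0, 20, 0], [0, 0, -0.27, 0, 20, 0], [0, 0, -0.27, 0, 20, 0], [0, 0, -0.27, 0, 20, 0]]])

```text
t: 47.8
eef_pos: [0.4951, 0.2738, 0.2905]
eef_rot: [[-0.989, 0.149, 0.008], [0.149, 0.989, 0.001], [-0.008, 0.002, -1.0]]
contact_force: [0.4, 0.2, -0.2]
gripper_width: -0.0004
```

Run:
```python
from h import *
x,y,u,n=axes(NY)
print(get_obs()['eef_pos'],inc(NO+x*-.10+y*.001+np.array([0,0,.31]),fwd(NY,0)))
```

```text
[0.4951 0.2738 0.2905] (array([ 0.0006, -0.0018, -0.0195]), array([ 0.14,  0.46, -0.16]))
```

Request:
apply_moves(increments=[[[0, -0.002, -0.0195, 0, 0.4, 0], [0, -0.002, -0.0195, 0, 0.4, 0], [0, -0.002, -0.0195, 0, 0.4, 0], [0, -0.002, -0.0195, 0, 0.4, 0], [0, -0.002, -0.0195, 0, 0.4, 0], [0, -0.002, -0.0195, 0, 0.4, 0], [0, -0.002, -0.0195, 0, 0.4, 0], [0, -0.002, -0.0195, 0, 0.4, 0]]], claw=0.8)

```text
t: 48.47
eef_pos: [0.4918, 0.271, 0.3058]
eef_rot: [[-0.989, 0.148, -0.007], [0.148, 0.989, -0.001], [0.007, -0.002, -1.0]]
contact_force: [0.0, -0.3, 0.1]
gripper_width: 0.0772
```

Run:
```python
from h import *
c=cal('wrist');np.savez('pics/w29.npz',*c);a=snap('wrist','w29.png');cv2.imwrite('pics/w29z.png',cv2.resize(a[160:330,240:410,::-1],None,fx=4.4,fy=3.4))
snap('scene','s29.png');snap('top','t29.png')
x,y,u,n=axes(NY)
foot=NO+x*-.00483+y*.001+np.array([0,0,.0133])
for s in (-1,1):
  for t in (-1,1): 
    P=foot+y*.03*s+n*.005*t; print(s,t,'foot',proj(c,P),'top',proj(c,P+u*.15))
for s in (-1,1): print('walltop',proj(c,NO+x*.0207+y*(.048*s+.001)+[0,0,.0893]),'base',proj(c,NO+y*(.048*s+.001)+[0,0,.012]))
```

```text
-1 -1 foot [304.5214 230.126 ] top [296.0643 323.8345]
-1 1 foot [304.7624 236.4447] top [296.5238 331.2049]
1 -1 foot [351.1723 230.0808] top [361.0183 323.8062]
1 1 foot [350.914  236.4015] top [360.514  331.1797]
walltop [284.7806 279.2774] base [290.9221 236.4562]
walltop [371.5239 279.2175] base [364.7638 236.3872]
```

View pics/w29z.png

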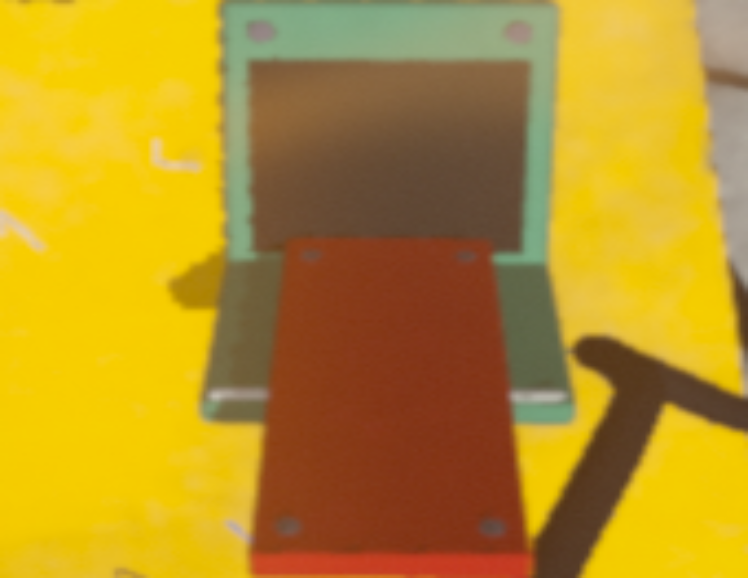

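View pics/s29.png

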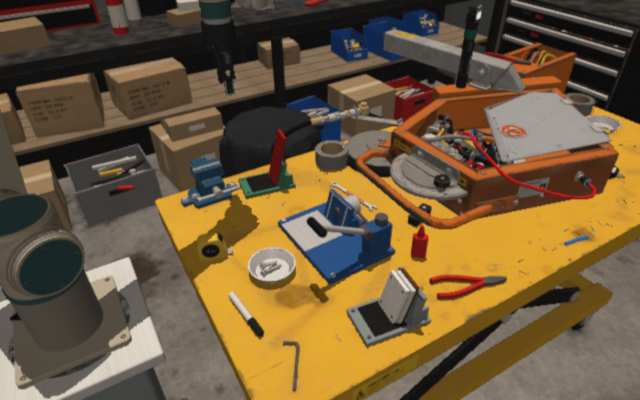

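View pics/t29.png

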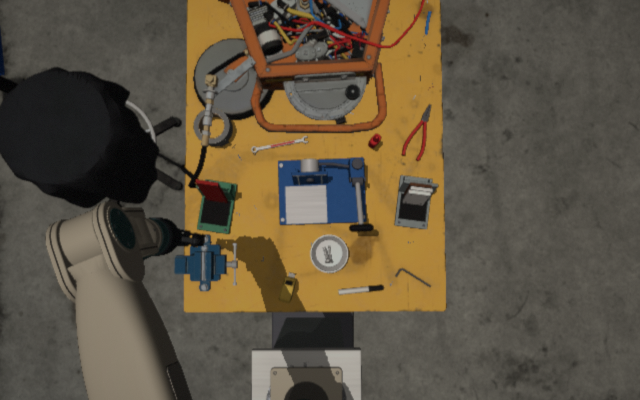

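Run:
```python
from h import *
o=get_obs();print(o['t'],o['contact_force']);print(job_done())
```

```text
48.6167 [-0.8662 -0.1984  0.4343]
the job is handed in; nothing more can be done
None
```

I did the whole job in the order asked and handed it in at 48.6 s with the robot touching nothing. `job_done()` gave no verdict.

- **Bolts:** I saw two bolts on the press bed and put both in the dish. The last pictures show the bed clear and both bolts still in the dish.
- **Panel on the press:** The foot first came to rest about 2.4 mm out from the wall. I pushed it in before pumping; the foot was then within a pixel of the flush position and midway between the white marks.
- **Lever:** I pumped four strokes, each down to the stop and back up with nothing touching it. The peak push read 33 N, on the second stroke. The panel stayed in place.
- **Panel on the green rest:** The foot again stopped about 2.5 mm out, so I pushed it in the same way. The last check shows the panel leaning on the wall within about 1 mm of the middle.
- **Slight disagreement:** In that last picture the panel's top edge is 1.5 pixels (about 2 mm) off where I expected it. The wall's own top edge is off the same way, so I think it is my measurement and the panel is flush.
- **Everything else:** The other panels are still leaning in the grey rest, and the red bottle was not touched.

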